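Ready the cupping cutlery case

TASK

Get the cutlery case ready for the next coffee cupping: slide its cover fully open, move every cleaning brush left in its compartments into the blue tray, lying flat, and lay each cupping spoon from the wooden crate flat in a compartment of its own with its bowl on the round yellow mark. Then slide the cover fully shut. Leave the other utensils in the crate and do not disturb the bowls and the cup standing behind.

Things in the scene. Friction and masses are not known exactly. Their poses are not given: they have to be found in the camera images.
- case: fixed wooden cutlery case, 222 (x) by 328 (y) by 44 mm high, origin under its centre. +y half: three compartments 64 mm wide (x) at x = -69, 0, +69 mm, 152 mm long (y = +4 to +156 mm); floors 8 mm up, dividers (5 mm thick) and end walls up to 30 mm, brass side rails to 44 mm. -y half: closed deck, under the cover when it is open
- cover (a joint): position (m) of the flat aluminium sliding cover (210 by 160 by 5 mm, underside 32 mm above the table) of the case: 0 = fully shut, over all three compartments; 0.160 = fully open, over the deck. It grows as the cover moves along the case's -y; friction about 1.5 N
- cover_handle (a point): middle of the top of the cover's black handle bar, 72 mm above the table. The bar is 80 mm long along the case's x, 12 mm thick along the case's y, 30 mm tall, and stands at the middle of the cover
- crate: pale wooden crate, fixed, 270 (x) by 276 (y) by 42 mm high, walls 8 mm, origin under its centre, inner floor 8 mm above the table; holds the spoons and other utensils
- tray: blue plastic tray, fixed, 190 (x) by 160 (y) by 22 mm high, walls 4 mm, origin under its centre, inner floor 4 mm above the table; for dirty brushes
- paddle: green plastic stirring paddle in the crate, 130 by 20 by 10 mm, long axis its x, origin under its centre; stays in the crate
- tin: small brass tin in the crate, 38 mm across, 28 mm high, origin under its centre; stays in the crate
- bowl_a: white cupping bowl with coffee, 92 mm across, 60 mm high, standing behind the work; not to be disturbed
- bowl_b: second white cupping bowl, same as bowl_a; not to be disturbed
- cup: paper cup, 84 mm across, 100 mm high; not to be disturbed
- slot0_mark (a point): centre of the round yellow mark (40 mm across) at the +y end of compartment 0 (x = -69 mm in the case), 5 mm above the compartment floor: where a spoon's bowl goes
- slot1_mark (a point): centre of the round yellow mark (40 mm across) at the +y end of compartment 1 (x = 0 mm in the case), 5 mm above the compartment floor: where a spoon's bowl goes
- slot2_mark (a point): centre of the round yellow mark (40 mm across) at the +y end of compartment 2 (x = 69 mm in the case), 5 mm above the compartment floor: where a spoon's bowl goes
- spoon0: cupping spoon, 130 mm long, 10 mm thick, 40 g, wooden handle 12 mm wide and round steel bowl 36 mm across; origin at the middle of its length on the underside, x along it towards the bowl (bowl from +29 to +65 mm, handle from -65 to +32 mm). May be absent (None at the start)
- spoon0_bowl (a point): centre of that spoon's bowl, 47 mm from its origin, mid thickness
- spoon1: cupping spoon, 130 mm long, 10 mm thick, 40 g, wooden handle 12 mm wide and round steel bowl 36 mm across; origin at the middle of its length on the underside, x along it towards the bowl (bowl from +29 to +65 mm, handle from -65 to +32 mm). May be absent (None at the start)
- spoon1_bowl (a point): centre of that spoon's bowl, 47 mm from its origin, mid thickness
- spoon2: cupping spoon, 130 mm long, 10 mm thick, 40 g, wooden handle 12 mm wide and round steel bowl 36 mm across; origin at the middle of its length on the underside, x along it towards the bowl (bowl from +29 to +65 mm, handle from -65 to +32 mm). May be absent (None at the start)
- spoon2_bowl (a point): centre of that spoon's bowl, 47 mm from its origin, mid thickness
- brush0: cleaning brush left in a case compartment, 130 mm long, red handle 14 mm wide and 12 mm thick, steel ferrule and black head 24 mm wide and 14 mm thick; origin at the middle of its length on the underside, x along it towards the head (handle from -65 to +20 mm). May be absent (None at the start)
- brush1: cleaning brush left in a case compartment, 130 mm long, red handle 14 mm wide and 12 mm thick, steel ferrule and black head 24 mm wide and 14 mm thick; origin at the middle of its length on the underside, x along it towards the head (handle from -65 to +20 mm). May be absent (None at the start)
- brush2: cleaning brush left in a case compartment, 130 mm long, red handle 14 mm wide and 12 mm thick, steel ferrule and black head 24 mm wide and 14 mm thick; origin at the middle of its length on the underside, x along it towards the head (handle from -65 to +20 mm). May be absent (None at the start)
Things that resemble listed ones, but are neither listed nor needed, are in the scene too. What is shaped like the spoon0 but purple is not meant.

How it is judged:
On the way, in this order (a step that is already met when the one before it is completed fails the run):
1. the cover is slid fully open (within 10 mm of its stop) (value of joint cover above 0.15 m), for 0.2 s.
2. all brushes lie in the blue tray and each spoon lies flat in a compartment of its own, bowl on the mark ((horizontal distance between spoon0_bowl and slot0_mark below 0.025 m or horizontal distance between spoon0_bowl and slot1_mark below 0.025 m or horizontal distance between spoon0_bowl and slot2_mark below 0.025 m) and angle between the x axis of each of spoon0, spoon1, spoon2 and the y axis of case, either way round below 0.45 rad and angle between the z axis of each of spoon0, spoon1, spoon2 and the z axis of case, either way round below 0.1 rad and y of spoon0 in the frame of case between 0.06 and 0.1 m and z of each of spoon0_bowl, spoon1_bowl, spoon2_bowl in the frame of case below 0.022 m and (horizontal distance between spoon1_bowl and slot0_mark below 0.025 m or horizontal distance between spoon1_bowl and slot1_mark below 0.025 m or horizontal distance between spoon1_bowl and slot2_mark below 0.025 m) and y of spoon1 in the frame of case between 0.06 and 0.1 m and (horizontal distance between spoon2_bowl and slot0_mark below 0.025 m or horizontal distance between spoon2_bowl and slot1_mark below 0.025 m or horizontal distance between spoon2_bowl and slot2_mark below 0.025 m) and y of spoon2 in the frame of case between 0.06 and 0.1 m and x of brush0 in the frame of tray between -0.09 and 0.09 m and y of brush0 in the frame of tray between -0.075 and 0.075 m and z of each of brush0, brush1, brush2 in the frame of tray below 0.021 m and angle between the z axis of each of brush0, brush1, brush2 and the z axis of tray, either way round below 0.12 rad and x of brush1 in the frame of tray between -0.09 and 0.09 m and y of brush1 in the frame of tray between -0.075 and 0.075 m and x of brush2 in the frame of tray between -0.09 and 0.09 m and y of brush2 in the frame of tray between -0.075 and 0.075 m), for 0.2 s.
At the end, for the whole second after the job is handed in: cover shut within 4 mm; each spoon flat (0.1 rad) in its own compartment, in line with it within 0.45 rad, bowl centre within 25 mm of the mark centre; every brush flat (0.12 rad) on the tray floor or on another brush; paddle and tin in the crate; all at rest (all of step 2 and value of joint cover below 0.004 m and x of paddle in the frame of crate between -0.127 and 0.127 m and y of paddle in the frame of crate between -0.13 and 0.13 m and z of each of paddle, tin in the frame of crate below 0.04 m and x of tin in the frame of crate between -0.127 and 0.127 m and y of tin in the frame of crate between -0.13 and 0.13 m and linear speed of each of spoon0, spoon1, spoon2, brush0, brush1, brush2 below 0.02 m/s); the robot touches nothing.
It fails at once if the first bowl was moved more than 40 mm or tipped over (distance of bowl_a from where it was at the start of the episode above 0.04 m or angle between bowl_a's own z axis and vertical above 0.5 rad).
It fails at once if the second bowl was moved more than 40 mm or tipped over (distance of bowl_b from where it was at the start of the episode above 0.04 m or angle between bowl_b's own z axis and vertical above 0.5 rad).
It fails at once if the paper cup was moved more than 40 mm or tipped over (distance of cup from where it was at the start of the episode above 0.04 m or angle between cup's own z axis and vertical above 0.5 rad).
Of spoon0, spoon1, spoon2 only 2 to 3 are there at a start; the rules pass over those that are not, and their reading is None.
Of brush0, brush1, brush2 only 2 to 3 are there at a start; the rules pass over those that are not, and their reading is None.
At some moment in a run one of spoon0, spoon1, spoon2, paddle may be knocked a few centimetres aside while the robot is not near it.
Once in a run the grip may slacken for a moment while it holds something.
It also fails if it takes over 208 s, if anything falls off the work surface, if the arm or the gripper's body presses on something with over 40 N, if the wrist force passes 120 N, or if a joint passes its speed limit or range.

ROBOT

A 7-joint arm with a two-finger parallel gripper is mounted at the origin on the work surface. World frame = base frame: x ahead of the robot, y to its left, z up, the work surface at z = 0. Lengths are in m, angles in rad, forces in N, time in s.
With the tool pointing down it reaches from about 0.425 to 0.925 m from the base axis. Payload 6.8 kg.
Tool frame: the origin (TCP) lies midway between the tips of the shut fingers; the grasp point (between the pads) lies 19 mm behind it (bot.pinch_z is the distance from the TCP to the grasp point, in m); z points along the fingers, y is the line along which they close (so a half turn about z gives the same grasp; the last joint's range is limited). The gripper opens to 85 mm and grips with 20 to 120 N. Pads are 22 mm wide; open, the fingers measure 114 mm over their backs; the gripper's body (76 mm by 85 mm) begins 54 mm behind the grasp point. The pads swing forward as they close: fully open they stand 13 mm farther back than shut.
Start: joints at [-1.256, 0.477, 0.022, 1.555, -0.011, 1.109, -0.083], TCP at [0.277, 0.616, 0.231] pointing down, gripper open.
Joint ranges: [-2.96, 2.96], [-0.34, 2.1], [-1.41, 1.46], [0.24, 2.44], [-1.37, 4.51], [0.17, 1.92], [-2.96, 2.96]. Speed limits (rad/s): [2.39, 2.39, 3.14, 3.14, 3.14, 3.14, 3.14].

INTERFACE

Orientations are given as a unit quaternion [x, y, z, w].
In Python, from rig import bot gives the robot as it stands. The module is installed in compiled form; this text tells all that it offers.
- The arm moves only by the tool play_rows, never from a script. Its argument "series" is a list of rows, each an object of numbers: "rx", "ry", "rz": the turn, a rotation vector about the tool's x, y, z normalised to -1 to 1, where 1 is 120 degrees; "x", "y", "z": the shift along the tool's x, y, z normalised to -1 to 1, where 1 is 0.4 m; "hand": the opening, from -1 (shut) to 1 (fully open). A call has 1 to 5 rows; each row is the pose to reach, as a shift and turn from the pose commanded when the call began, along the tool's axes at that moment; what a row does not reach only later rows make up. A row lasts 1/10 s, in which the tool goes at most 50 mm and 8.59 degrees, less where a joint would pass 70% of its speed; a pose out of reach is approached as far as the arm can. A call with a number of a shift or a turn outside -1 to 1 is refused whole. A call with a gripper value outside its range is refused whole. The fingers move at their own pace and stop on an object; "grip_force" is the grip in N (left out, the last holds). Time passes only in rows, so rows that repeat a pose let the fingers close. It gives the time, the measured TCP pose, the force, the opening and the grip force at its end, in the units of the state.
- bot.sense(): the state, without advancing time (a new reading comes with each control period).
- bot.camera(name): name is "side" or "top" or "wrist"; returns a dict with "frame" (400x640x3 uint8, blue, green, red), "intrinsics" (3x3 intrinsics, pixels), "k1" (the pictures are not rectified: a ray, as slopes to the right and down, at radius r is drawn at 1 + k1 r^2 times it, then the intrinsics apply), "extrinsics" (4x4, takes a point from camera to world coordinates). Camera axes: x right, y down, z forward; pixel columns grow to the right and rows downward; lengths in m; the calibration is good to about 2 mm. A picture is of the moment at which its call begins. There is no depth.
- bot.job_done(): hands the job in; it is judged then, once.
Trained networks look in a picture, given as the dict that the camera call returned (one of the last four; its "shot" number tells which), for a name from the list of things; names that differ only in an ending like _2 or _b are one class to them, and where a whole thing is asked for, a point or a joint stands for the part that bears it (a point fixed in the world has none). Each returns a list of dicts, best first, with "p" (0 to 1); they miss things now and then, are a little off and sometimes report something else, mostly with a low value. They report only what shows in the picture. A call takes as long as a camera call. They do not tell look-alikes from the thing itself.
- bot.recognise(picture, name): "xyz" ([x, y, z] in m, in world coordinates, good to about 4 mm: the middle of the surface that is visible of it).
The state is a dict: "clock": time; "q": joint angles; "joint_vel": joint speeds; "joint_torque": joint torques, N m; "tcp_pos": TCP position; "ee_rot": TCP orientation; "ft_force": force on the tool from outside, world axes, zero at the start; "wrist_torque": the same for the moment, N m; "grip_width": opening from 0.0 (shut) to 1.0 (fully open); "gripper_force": force on a finger pad.
Only numpy, scipy, OpenCV 4.12 (cv2) and the standard library are available. Lean on these libraries where they do the work, as an engineer would, in place of code of your own. Each camera call takes 0.05 s, during which the arm holds its last target. There are 200 camera calls.

## Working session

There is one attempt and no reset: what is moved stays moved. The work goes in short steps, Python scripts to look and compute and a tool call to move; the robot and the scene stay as the last step left them, time stands still between calls to the robot, and variables do not carry over. Pictures are saved under pics/ and viewed, at most 14 in all, crops included, and the job is handed in when it is done.

Besides the shell and the picture viewer there is one more tool, called after "Call:" as a command line: name --argument value ..., lists and objects as JSON in quotes. play_rows: Moves the arm, as the interface text tells. Its arguments: {"type":"object","properties":{"series":{"type":"array"},"grip_force":{"type":"number"}},"required":["series"]}

```bash
mkdir -p pics; cat > h.py <<'E'
import numpy as np, cv2
from rig import bot
from scipy.spatial.transform import Rotation as R
def pix2w(c,u,v,z):
    K=np.array(c["intrinsics"]);T=np.array(c["extrinsics"]);k=c["k1"]
    d=np.array([(u-K[0,2])/K[0,0],(v-K[1,2])/K[1,1]]);s=d.copy()
    for _ in range(20): s=d/(1+k*(s@s))
    r=T[:3,:3]@np.array([s[0],s[1],1]);o=T[:3,3]
    return o+r*(z-o[2])/r[2]
def w2pix(c,p):
    K=np.array(c["intrinsics"]);T=np.array(c["extrinsics"]);k=c["k1"]
    q=T[:3,:3].T@(np.array(p)-T[:3,3]);s=q[:2]/q[2];s=s*(1+k*(s@s))
    return K[0,0]*s[0]+K[0,2],K[1,1]*s[1]+K[1,2]
def rel(target,yaw=None,down=True):
    """shift (norm) & turn rz from current pose to TCP target; yaw = world angle of tool y axis mod pi"""
    s=bot.sense();p=np.array(s["tcp_pos"]);M=R.from_quat(s["ee_rot"]).as_matrix()
    d=M.T@(np.array(target)-p)/0.4
    out=dict(zip("xyz",np.round(d,4)))
    if yaw is not None:
        cur=[np.arctan2(M[1,1],M[0,1])]
        dy=(yaw-cur[0]+np.pi/2)%np.pi-np.pi/2
        z=np.array([0,0,-1.]);y=np.array([np.cos(cur[0]+dy),np.sin(cur[0]+dy),0]);x=np.cross(y,z)
        Rt=np.c_[x,y,z]
        rv=R.from_matrix(M.T@Rt).as_rotvec()/np.deg2rad(120)
        out.update(dict(zip(["rx","ry","rz"],np.round(rv,4))))
    return {k:float(v) for k,v in out.items()}
E
python3 - <<'E'
from h import *
s=bot.sense();print(s,bot.pinch_z)
for n in ["top","side"]:
    c=bot.camera(n);cv2.imwrite(f"pics/{n}0.png",c["frame"])
    print(n,c["intrinsics"],c["k1"],c["extrinsics"])
    for o in ["case","cover_handle","crate","tray","paddle","tin","bowl_a","cup","spoon0","spoon0_bowl","brush0"]:
        try:print(o,[(np.round(d["xyz"],3).tolist(),round(d["p"],2)) for d in bot.recognise(c,o)])
        except Exception as e:print(o,e)
E
```

```text
{'clock': 0.0, 'q': array([-1.2560892 ,  0.47780854,  0.02233932,  1.55647604, -0.01153859,
        1.1092668 , -0.08313619]), 'joint_vel': array([ 0.00022549,  0.00018656, -0.00104236,  0.00169767, -0.00134919,
        0.0010873 , -0.00056328]), 'joint_torque': array([-5.98123770e-04, -5.96440315e+01,  1.60748418e+00, -2.81208247e+01,
        1.24620635e-02,  9.02533997e-03, -7.05655950e-06]), 'tcp_pos': array([0.27672607, 0.61501419, 0.23030965]), 'ee_rot': array([ 2.09847824e-01,  9.77733631e-01, -9.04506449e-04, -1.41961063e-04]), 'ft_force': array([ 0.08645467,  0.70326507, -0.72393891]), 'wrist_torque': array([ 0.03763208,  0.02436353, -0.00568706]), 'gripper_force': 0.0, 'grip_width': 0.999800667052645} 0.0187
top [[427.93817425   0.         321.10346696]
 [  0.         427.93817425 192.90419804]
 [  0.           0.           1.        ]] -0.0063751934831841614 [[-0.01192541 -0.98360718  0.17992973  0.34152215]
 [-0.99950216  0.00646928 -0.03088007  0.0538493 ]
 [ 0.02920984 -0.18020841 -0.98319465  1.00207028]
 [ 0.          0.          0.          1.        ]]
case [([0.514,
[... 1000 characters left out ...]
          1.        ]]
case [([0.496, -0.32, 0.03], 0.91), ([0.465, 0.143, 0.017], 0.72), ([0.506, -0.246, 0.039], 0.52)]
cover_handle [([0.507, -0.248, 0.04], 0.81)]
crate [([0.493, 0.073, 0.013], 0.89)]
tray [([0.465, 0.357, 0.003], 0.67), ([0.506, -0.245, 0.038], 0.46)]
paddle [([0.589, 0.036, 0.021], 0.63)]
tin [([0.591, 0.145, 0.031], 0.78)]
bowl_a [([0.752, 0.176, 0.048], 0.97), ([0.751, 0.013, 0.047], 0.68), ([0.592, 0.141, 0.034], 0.62)]
cup [([0.743, -0.175, 0.077], 0.67)]
spoon0 [([0.47, 0.03, 0.015], 0.88), ([0.263, 0.31, 0.011], 0.75), ([0.468, 0.145, 0.014], 0.66), ([0.463, 0.358, 0.004], 0.58)]
spoon0_bowl [([0.466, 0.146, 0.014], 0.79), ([0.257, 0.312, 0.008], 0.74)]
brush0 []
```

View pics/top0.png

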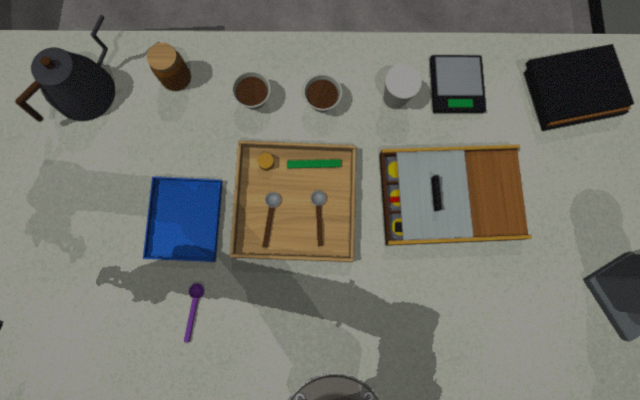

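View pics/side0.png

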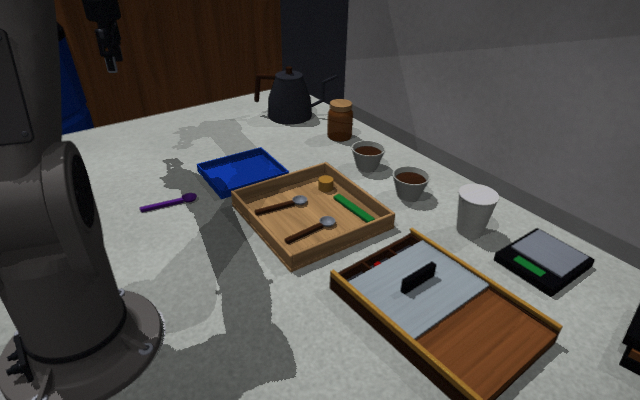

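The top view shows the case with its cover partly open at (378–530, 147–243), with brushes in its left-hand compartments. The crate holds two spoons, bowls up at (274,200) and (319,198). The tray is at left and the purple look-alike at (193,310).

```bash
python3 - <<'E'
from h import *
c=bot.camera("top")
f=c["frame"]
cv2.imwrite("pics/case0.png",cv2.resize(f[135:255,365:545],None,fx=4,fy=4,interpolation=cv2.INTER_CUBIC))
for n,u,v,z in [("c1",380,152,.044),("c2",519,147,.044),("c3",530,238,.044),("c4",385,243,.044)]:
    print(n,pix2w(c,u,v,z).round(4))
for n,(u,v) in dict(t1=(152,178),t2=(222,180),t3=(217,260),t4=(144,258)).items(): print(n,pix2w(c,u,v,.022).round(4))
for n,(u,v) in dict(s1b=(274,200),s1h=(266,246),s2b=(319,198),s2h=(320,245)).items(): print(n,pix2w(c,u,v,.018).round(4))
for n,(u,v) in dict(h1=(436,176),h2=(440,209)).items(): print(n,pix2w(c,u,v,.07).round(4))
E
```

```text
c1 [ 0.6127 -0.1146  0.044 ]
c2 [ 0.6239 -0.4446  0.044 ]
c3 [ 0.4097 -0.4493  0.044 ]
c4 [ 0.4019 -0.118   0.044 ]
t1 [0.5586 0.415  0.022 ]
t2 [0.5529 0.2534 0.022 ]
t3 [0.369  0.2592 0.022 ]
t4 [0.3751 0.4221 0.022 ]
s1b [0.5056 0.1327 0.018 ]
s1h [0.3994 0.15   0.018 ]
s2b [0.5096 0.028  0.018 ]
s2h [0.4005 0.0269 0.018 ]
h1 [ 0.5491 -0.2346  0.07  ]
h2 [ 0.474 -0.239  0.07 ]
```

View pics/case0.png

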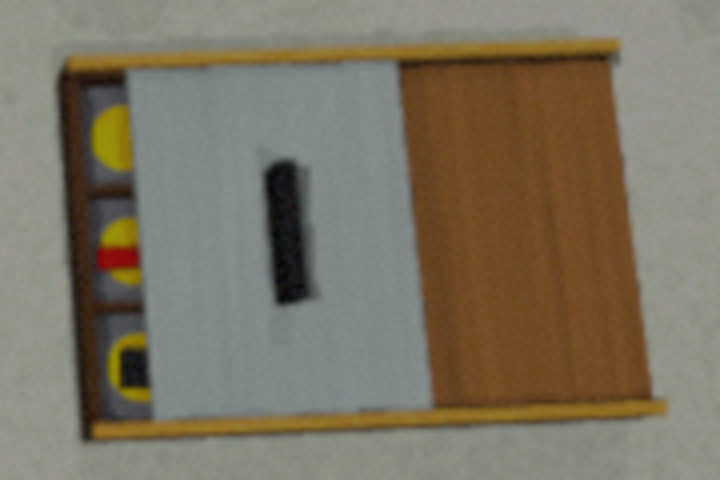

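The crop shows the case corners, the handle bar centred at crop (287,232), a red brush handle in the middle compartment and a black brush head in the near one. The far compartment shows only its mark so far.

```bash
python3 - <<'E'
from h import *
c=bot.camera("top")
P=[pix2w(c,365+(a+.5)/4-.5,135+(b+.5)/4-.5,.044) for a,b in [(68,58),(620,41),(665,407),(92,437)]]
for p in P: print(p.round(4))
ctr=np.mean(P,0);a=P[0]+P[3]-P[1]-P[2];b=P[0]+P[1]-P[2]-P[3]
print(ctr,np.linalg.norm(P[0]-P[1]),np.linalg.norm(P[3]-P[2]),np.linalg.norm(P[0]-P[3]),np.linalg.norm(P[1]-P[2]))
print("yaw", np.arctan2(-a[0],a[1]),np.arctan2(b[1],b[0]))
for q in [(287,232),(284,162),(291,302)]: print(pix2w(c,365+q[0]/4-.4,135+q[1]/4-.4,.072).round(4))
cr=[bot.recognise(c,"cover_handle")]
print(cr)
yaw=.03
h=pix2w(c,365+287/4-.4,135+232/4-.4,.072); print(rel([h[0],h[1],.15],np.pi/2+yaw)); print(bot.sense()["q"])
E
```

```text
[ 0.6197 -0.1186  0.044 ]
[ 0.6291 -0.4467  0.044 ]
[ 0.4133 -0.4517  0.044 ]
[ 0.3999 -0.1239  0.044 ]
[ 0.51548436 -0.28521851  0.044     ] 0.3281699090166973 0.3281503719140984 0.21987827053978154 0.21580129116934957
yaw 0.0348885262479681 0.023734815074521683
[ 0.5107 -0.2324  0.072 ]
[ 0.5507 -0.2332  0.072 ]
[ 0.4713 -0.2323  0.072 ]
[[{'xyz': [0.5136, -0.2343, 0.0346], 'p': 0.93}]]
{'x': -1.4029, 'y': -1.6935, 'z': 0.2032, 'rx': 0.0, 'ry': -0.0, 'rz': -0.2162}
[-1.25608864  0.4770105   0.02239246  1.55539844 -0.01150532  1.10928675
 -0.08311418]
```

```bash
cat >> h.py <<'E'
import json
def Rd(yaw):
    z=np.array([0,0,-1.]);y=np.array([np.cos(yaw),np.sin(yaw),0]);return np.c_[np.cross(y,z),y,z]
def curyaw():
    M=R.from_quat(bot.sense()["ee_rot"]).as_matrix();return np.arctan2(M[1,1],M[0,1])
def plan(wps):
    """wps: (x,y,z,yaw,hand[,extra rows]); prints per call: rows count and numbers"""
    s=bot.sense();p=np.array(s["tcp_pos"]);M=R.from_quat(s["ee_rot"]).as_matrix()
    for w in wps:
        t=np.array(w[:3]);Rt=Rd(w[3]);ex=w[5] if len(w)>5 else 0
        while 1:
            rv=R.from_matrix(M.T@Rt).as_rotvec();d=M.T@(t-p)
            n=max(np.linalg.norm(d)/.045,np.linalg.norm(rv)/np.deg2rad(7.8)); k=max(1,int(np.ceil(n/5)))
            a=np.round(d/k/.4,3);r=np.round(rv/k/np.deg2rad(120),3)
            rows=min(5,int(np.ceil(n/k))+(1+ex if k==1 else 0))
            print(max(rows,1),json.dumps({**{q:float(v) for q,v in zip(["x","y","z","rx","ry","rz"],[*a,*r]) if v},"hand":w[4]}))
            p=p+M@(a*.4);M=M@R.from_rotvec(r*np.deg2rad(120)).as_matrix()
            if k==1:break
E
python3 - <<'E'
from h import *
y=1.60
plan([(.45,.40,.20,1.3,1),(.5107,-.2324,.14,y,0),(.5107,-.2324,.043,y,0)])
E
```

```text
4 {"x": -0.308, "y": -0.157, "z": 0.039, "rz": -0.036, "hand": 1}
5 {"x": -0.295, "y": -0.18, "z": 0.039, "rz": -0.037, "hand": 1}
5 {"x": -0.189, "y": -0.494, "z": 0.05, "rz": -0.048, "hand": 0}
5 {"x": -0.139, "y": -0.511, "z": 0.05, "rz": -0.047, "hand": 0}
5 {"x": -0.088, "y": -0.522, "z": 0.05, "rz": -0.048, "hand": 0}
4 {"z": 0.243, "hand": 0}
```

Call:
play_rows --series '[{"x":-0.308,"y":-0.157,"z":0.039,"rz":-0.036,"hand":1},{"x":-0.308,"y":-0.157,"z":0.039,"rz":-0.036,"hand":1},{"x":-0.308,"y":-0.157,"z":0.039,"rz":-0.036,"hand":1},{"x":-0.308,"y":-0.157,"z":0.039,"rz":-0.036,"hand":1},{"x":-0.308,"y":-0.157,"z":0.039,"rz":-0.036,"hand":1}]'

```text
invalid input
```

Call:
play_rows --series '[{"x":-0.295,"y":-0.18,"z":0.039,"rz":-0.037,"hand":1},{"x":-0.295,"y":-0.18,"z":0.039,"rz":-0.037,"hand":1},{"x":-0.295,"y":-0.18,"z":0.039,"rz":-0.037,"hand":1},{"x":-0.295,"y":-0.18,"z":0.039,"rz":-0.037,"hand":1},{"x":-0.295,"y":-0.18,"z":0.039,"rz":-0.037,"hand":1}]'

```text
invalid input
```

Call:
play_rows --series '[{"x":-0.189,"y":-0.494,"z":0.05,"rz":-0.048,"hand":0},{"x":-0.189,"y":-0.494,"z":0.05,"rz":-0.048,"hand":0},{"x":-0.189,"y":-0.494,"z":0.05,"rz":-0.048,"hand":0},{"x":-0.189,"y":-0.494,"z":0.05,"rz":-0.048,"hand":0},{"x":-0.189,"y":-0.494,"z":0.05,"rz":-0.048,"hand":0}]'

```text
invalid input
```

Call:
play_rows --series '[{"x":-0.139,"y":-0.511,"z":0.05,"rz":-0.047,"hand":0},{"x":-0.139,"y":-0.511,"z":0.05,"rz":-0.047,"hand":0},{"x":-0.139,"y":-0.511,"z":0.05,"rz":-0.047,"hand":0},{"x":-0.139,"y":-0.511,"z":0.05,"rz":-0.047,"hand":0},{"x":-0.139,"y":-0.511,"z":0.05,"rz":-0.047,"hand":0}]'

```text
invalid input
```

Call:
play_rows --series '[{"x":-0.088,"y":-0.522,"z":0.05,"rz":-0.048,"hand":0},{"x":-0.088,"y":-0.522,"z":0.05,"rz":-0.048,"hand":0},{"x":-0.088,"y":-0.522,"z":0.05,"rz":-0.048,"hand":0},{"x":-0.088,"y":-0.522,"z":0.05,"rz":-0.048,"hand":0},{"x":-0.088,"y":-0.522,"z":0.05,"rz":-0.048,"hand":0}]'

```text
invalid input
```

Call:
play_rows --series '[{"rx":0,"ry":0,"rz":-0.036,"x":-0.308,"y":-0.157,"z":0.039,"hand":1},{"rx":0,"ry":0,"rz":-0.036,"x":-0.308,"y":-0.157,"z":0.039,"hand":1},{"rx":0,"ry":0,"rz":-0.036,"x":-0.308,"y":-0.157,"z":0.039,"hand":1},{"rx":0,"ry":0,"rz":-0.036,"x":-0.308,"y":-0.157,"z":0.039,"hand":1}]'

```text
clock: 1.75
tcp_pos: [0.3694, 0.5013, 0.2153]
ee_rot: [0.178, 0.984, -0.002, 0.002]
ft_force: [-0.2, 0.1, -0.3]
grip_width: 0.995
gripper_force: 0.0
```

Call:
play_rows --series '[{"rx":0,"ry":0,"rz":-0.037,"x":-0.295,"y":-0.18,"z":0.039,"hand":1},{"rx":0,"ry":0,"rz":-0.037,"x":-0.295,"y":-0.18,"z":0.039,"hand":1},{"rx":0,"ry":0,"rz":-0.037,"x":-0.295,"y":-0.18,"z":0.039,"hand":1},{"rx":0,"ry":0,"rz":-0.037,"x":-0.295,"y":-0.18,"z":0.039,"hand":1}]'

```text
clock: 2.15
tcp_pos: [0.4546, 0.3935, 0.1997]
ee_rot: [0.139, 0.99, -0.002, 0.001]
ft_force: [1.0, -0.1, 0.8]
grip_width: 0.998
gripper_force: 0.0
```

Call:
play_rows --series '[{"rx":0,"ry":0,"rz":-0.048,"x":-0.189,"y":-0.494,"z":0.05,"hand":0},{"rx":0,"ry":0,"rz":-0.048,"x":-0.189,"y":-0.494,"z":0.05,"hand":0},{"rx":0,"ry":0,"rz":-0.048,"x":-0.189,"y":-0.494,"z":0.05,"hand":0},{"rx":0,"ry":0,"rz":-0.048,"x":-0.189,"y":-0.494,"z":0.05,"hand":0},{"rx":0,"ry":0,"rz":-0.048,"x":-0.189,"y":-0.494,"z":0.05,"hand":0}]'

```text
clock: 2.65
tcp_pos: [0.4702, 0.1836, 0.1798]
ee_rot: [0.088, 0.996, -0.001, -0.0]
ft_force: [0.1, 0.1, 0.1]
grip_width: 0.504
gripper_force: 0.0
```

Call:
play_rows --series '[{"rx":0,"ry":0,"rz":-0.047,"x":-0.139,"y":-0.511,"z":0.05,"hand":0},{"rx":0,"ry":0,"rz":-0.047,"x":-0.139,"y":-0.511,"z":0.05,"hand":0},{"rx":0,"ry":0,"rz":-0.047,"x":-0.139,"y":-0.511,"z":0.05,"hand":0},{"rx":0,"ry":0,"rz":-0.047,"x":-0.139,"y":-0.511,"z":0.05,"hand":0},{"rx":0,"ry":0,"rz":-0.047,"x":-0.139,"y":-0.511,"z":0.05,"hand":0}]'

```text
clock: 3.15
tcp_pos: [0.4906, -0.0265, 0.1601]
ee_rot: [0.039, 0.999, -0.001, 0.0]
ft_force: [0.8, 0.4, -0.5]
grip_width: 0.499
gripper_force: 0.0
```

Call:
play_rows --series '[{"rx":0,"ry":0,"rz":-0.048,"x":-0.088,"y":-0.522,"z":0.05,"hand":0},{"rx":0,"ry":0,"rz":-0.048,"x":-0.088,"y":-0.522,"z":0.05,"hand":0},{"rx":0,"ry":0,"rz":-0.048,"x":-0.088,"y":-0.522,"z":0.05,"hand":0},{"rx":0,"ry":0,"rz":-0.048,"x":-0.088,"y":-0.522,"z":0.05,"hand":0},{"rx":0,"ry":0,"rz":-0.048,"x":-0.088,"y":-0.522,"z":0.05,"hand":0}]'

```text
clock: 3.65
tcp_pos: [0.511, -0.2376, 0.1401]
ee_rot: [-0.012, 1.0, -0.001, 0.0]
ft_force: [-1.3, 0.2, -0.6]
grip_width: 0.502
gripper_force: 0.0
```

```bash
sed -i 's/zip(\["x","y","z","rx","ry","rz"\],\[\*a,\*r\]) if v}/zip(["rx","ry","rz","x","y","z"],[*r,*a])}/' h.py
python3 - <<'E'
from h import *
c=bot.camera("wrist");cv2.imwrite("pics/w0.png",c["frame"])
print(bot.sense()["q"].round(2))
for z in (.072,): print([ (d["xyz"],d["p"]) for d in bot.recognise(c,"cover_handle")], w2pix(c,[.5107,-.2324,.072]))
plan([(.5107,-.2324,.043,1.6,0)])
E
```

```text
[ 0.13  0.41  0.25  1.93 -0.13  0.82  2.04]
[([0.4873, -0.2362, 0.0355], 0.78), ([0.5007, -0.1444, 0.0212], 0.54)] (np.float64(330.4777105998496), np.float64(212.03523659864388))
4 {"rx": -0.0, "ry": 0.0, "rz": -0.001, "x": 0.001, "y": 0.004, "z": 0.242, "hand": 0}
```

View pics/w0.png

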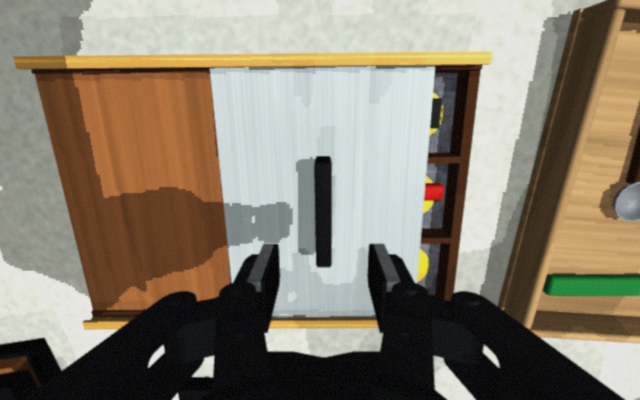

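The wrist view shows the handle bar at (323,211), lined up with the fingers.

Call:
play_rows --series '[{"rx":0,"ry":0,"rz":0,"x":0,"y":0,"z":0.242,"hand":0},{"rx":0,"ry":0,"rz":0,"x":0,"y":0,"z":0.242,"hand":0},{"rx":0,"ry":0,"rz":0,"x":0,"y":0,"z":0.242,"hand":0}]' --grip_force 40

```text
clock: 4.05
tcp_pos: [0.5081, -0.2272, 0.0385]
ee_rot: [-0.017, 1.0, 0.002, -0.004]
ft_force: [-0.9, -0.3, 1.3]
grip_width: 0.501
gripper_force: 0.0
```

Call:
play_rows --series '[{"rx":0,"ry":0,"rz":0,"x":0,"y":0,"z":0,"hand":-1},{"rx":0,"ry":0,"rz":0,"x":0,"y":0,"z":0,"hand":-1},{"rx":0,"ry":0,"rz":0,"x":0,"y":0,"z":0,"hand":-1},{"rx":0,"ry":0,"rz":0,"x":0,"y":0,"z":0,"hand":-1}]'

```text
clock: 4.45
tcp_pos: [0.5124, -0.2324, 0.0457]
ee_rot: [-0.015, 1.0, -0.0, 0.002]
ft_force: [-1.4, 0.8, 8.5]
grip_width: 0.129
gripper_force: 42.1
```

Call:
play_rows --series '[{"rx":0,"ry":0,"rz":0,"x":0,"y":-0.08,"z":0,"hand":-1},{"rx":0,"ry":0,"rz":0,"x":0,"y":-0.16,"z":0,"hand":-1},{"rx":0,"ry":0,"rz":0,"x":0,"y":-0.24,"z":0,"hand":-1},{"rx":0,"ry":0,"rz":0,"x":0,"y":-0.3,"z":0,"hand":-1},{"rx":0,"ry":0,"rz":0,"x":0,"y":-0.315,"z":0,"hand":-1}]'

```text
clock: 4.95
tcp_pos: [0.5166, -0.3616, 0.0458]
ee_rot: [-0.014, 1.0, -0.002, 0.003]
ft_force: [2.3, 2.6, 9.0]
grip_width: 0.134
gripper_force: 43.4
```

Call:
play_rows --series '[{"rx":0,"ry":0,"rz":0,"x":0,"y":-0.005,"z":0,"hand":-1},{"rx":0,"ry":0,"rz":0,"x":0,"y":-0.01,"z":0,"hand":-1},{"rx":0,"ry":0,"rz":0,"x":0,"y":-0.01,"z":0,"hand":-1}]'

```text
clock: 5.25
tcp_pos: [0.5166, -0.3627, 0.0458]
ee_rot: [-0.015, 1.0, -0.001, 0.002]
ft_force: [0.7, -1.9, 6.4]
grip_width: 0.134
gripper_force: 43.0
```

Call:
play_rows --series '[{"rx":0,"ry":0,"rz":0,"x":0,"y":-0.01,"z":0,"hand":-1},{"rx":0,"ry":0,"rz":0,"x":0,"y":-0.01,"z":0,"hand":-1},{"rx":0,"ry":0,"rz":0,"x":0,"y":-0.01,"z":0,"hand":-1}]'

```text
clock: 5.55
tcp_pos: [0.5167, -0.3661, 0.0458]
ee_rot: [-0.015, 1.0, -0.001, 0.002]
ft_force: [0.3, 1.0, 8.1]
grip_width: 0.133
gripper_force: 43.1
```

Call:
play_rows --series '[{"rx":0,"ry":0,"rz":0,"x":0,"y":0,"z":0,"hand":0},{"rx":0,"ry":0,"rz":0,"x":0,"y":0,"z":0,"hand":0},{"rx":0,"ry":0,"rz":0,"x":0,"y":0,"z":-0.12,"hand":0},{"rx":0,"ry":0,"rz":0,"x":0,"y":0,"z":-0.24,"hand":0},{"rx":0,"ry":0,"rz":0,"x":0,"y":0,"z":-0.35,"hand":0}]'

```text
clock: 6.05
tcp_pos: [0.5143, -0.366, 0.1851]
ee_rot: [-0.015, 1.0, 0.0, -0.0]
ft_force: [0.5, -1.0, 0.1]
grip_width: 0.494
gripper_force: 0.0
```

```bash
python3 - <<'E'
from h import *
plan([(.48,-.20,.33,1.5,0,2)])
E
```

```text
5 {"rx": 0.0, "ry": -0.0, "rz": 0.048, "x": 0.074, "y": 0.417, "z": -0.362, "hand": 0}
```

Call:
play_rows --series '[{"rx":0,"ry":0,"rz":0.048,"x":0.074,"y":0.417,"z":-0.25,"hand":0},{"rx":0,"ry":0,"rz":0.048,"x":0.074,"y":0.417,"z":-0.25,"hand":0},{"rx":0,"ry":0,"rz":0.048,"x":0.074,"y":0.417,"z":-0.25,"hand":0},{"rx":0,"ry":0,"rz":0.048,"x":0.074,"y":0.417,"z":-0.25,"hand":0},{"rx":0,"ry":0,"rz":0.048,"x":0.074,"y":0.417,"z":-0.25,"hand":0}]'

```text
clock: 6.55
tcp_pos: [0.4814, -0.195, 0.2865]
ee_rot: [0.032, 0.999, 0.001, 0.002]
ft_force: [0.2, -0.2, 1.1]
grip_width: 0.495
gripper_force: 0.0
```

```bash
python3 - <<'E'
from h import *
import pickle
c=bot.camera("wrist");cv2.imwrite("pics/w1.png",c["frame"]);pickle.dump(c,open("w1.pkl","wb"))
for o in ["brush0","spoon0","case"]: print(o,[(np.round(d["xyz"],3).tolist(),round(d["p"],2)) for d in bot.recognise(c,o)])
E
```

```text
brush0 [([0.444, -0.198, 0.022], 0.8), ([0.504, -0.219, 0.021], 0.7), ([0.756, 0.185, 0.048], 0.24)]
spoon0 [([0.47, 0.139, 0.013], 0.94), ([0.473, 0.027, 0.018], 0.68)]
case [([0.501, -0.296, 0.033], 0.83), ([0.507, -0.217, 0.02], 0.41), ([0.496, 0.083, 0.015], 0.33)]
```

View pics/w1.png

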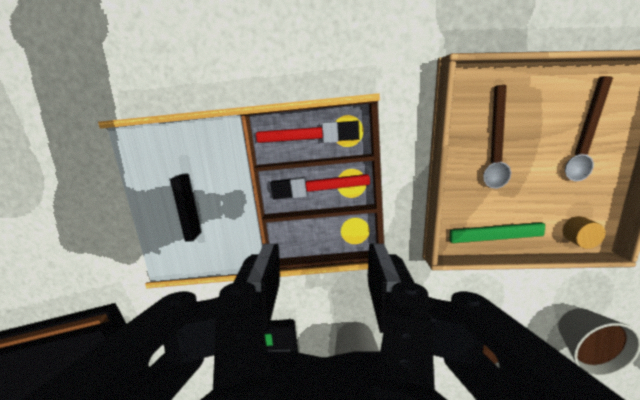

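The wrist view shows the cover open. Near compartment: brush with its handle at (257–323, ~134) and head toward +y. Middle compartment: brush with its head at (283,188) toward -y and handle to (368,181). Far compartment: empty, mark at (355,231).

```bash
python3 - <<'E'
from h import *
import pickle
c=pickle.load(open("w1.pkl","rb"))
C=np.array([.5155,-.285]);yw=.032;A=np.array([[np.cos(yw),-np.sin(yw)],[np.sin(yw),np.cos(yw)]])
def show(n,u,v,z):
    p=pix2w(c,u,v,z);print(n,p.round(4),"case",(A.T@(p[:2]-C)).round(4));return p
show("m0",348,131,.008);show("m1",352,183,.008);show("m2",355,231,.008)
for n,u,v in [("b0a",257,136),("b0b",322,132),("b0h",362,129),("b1h",270,189),("b1a",305,186),("b1b",369,181)]: show(n,u,v,.02)
show("rail",378,96,.044);show("rail2",100,124,.044);show("rail3",147,285,.044)
show("handle",185,208,.072)
for n,u,v in [("s1b",579,167),("s1h",604,79),("s2b",497,174),("s2h",498,87)]: show(n,u,v,.016)
E
```

```text
m0 [ 0.4451 -0.1597  0.008 ] case [-0.0664  0.1275]
m1 [ 0.5142 -0.1571  0.008 ] case [0.0028 0.1279]
m2 [ 0.5841 -0.1555  0.008 ] case [0.0727 0.1272]
b0a [ 0.443  -0.2749  0.02  ] case [-0.0722  0.0124]
b0b [ 0.4432 -0.1931  0.02  ] case [-0.0693  0.0942]
b0h [ 0.4427 -0.143   0.02  ] case [-0.0682  0.1443]
b1h [ 0.5124 -0.2662  0.02  ] case [-0.0025  0.0189]
b1a [ 0.5113 -0.2199  0.02  ] case [-0.0021  0.0652]
b1b [ 0.51   -0.1358  0.02  ] case [-0.0007  0.1493]
rail [ 0.405  -0.1264  0.044 ] case [-0.1054  0.162 ]
rail2 [ 0.4155 -0.4513  0.044 ] case [-0.1052 -0.1631]
rail3 [ 0.6299 -0.4437  0.044 ] case [ 0.1093 -0.1623]
handle [ 0.5159 -0.3584  0.072 ] case [-0.002  -0.0734]
s1b [0.5098 0.1396 0.016 ] case [0.0078 0.4246]
s1h [0.4023 0.1521 0.016 ] case [-0.0991  0.4405]
s2b [0.5123 0.0331 0.016 ] case [0.007  0.3181]
s2h [0.4035 0.0244 0.016 ] case [-0.1021  0.3128]
```

```bash
python3 - <<'E'
from h import *
import pickle
c=pickle.load(open("w1.pkl","rb"))
C=np.array([.517,-.285]);yw=.032;A=np.array([[np.cos(yw),-np.sin(yw)],[np.sin(yw),np.cos(yw)]])
for u,v in [(242,117),(258,215)]: print((A.T@(pix2w(c,u,v,.037)[:2]-C)).round(4))
plan([(.4435,-.214,.12,.03,-.4),(.4435,-.214,.03,.03,-.4,1),(.4435,-.214,.012,.03,-.4,1)])
E
```

```text
[-0.0986  0.0018]
[0.0248 0.0018]
4 {"rx": -0.0, "ry": -0.0, "rz": 0.234, "x": 0.029, "y": -0.013, "z": 0.136, "hand": -0.4}
4 {"rx": -0.0, "ry": -0.0, "rz": 0.234, "x": 0.02, "y": -0.025, "z": 0.135, "hand": -0.4}
5 {"rx": -0.001, "ry": -0.0, "rz": 0.233, "x": 0.006, "y": -0.031, "z": 0.136, "hand": -0.4}
4 {"rx": 0.0, "ry": -0.0, "rz": 0.0, "x": -0.0, "y": 0.0, "z": 0.225, "hand": -0.4}
3 {"rx": 0.0, "ry": -0.0, "rz": 0.0, "x": -0.0, "y": 0.0, "z": 0.045, "hand": -0.4}
```

Call:
play_rows --series '[{"rx":0,"ry":0,"rz":0.234,"x":0.029,"y":-0.013,"z":0.136,"hand":-0.4},{"rx":0,"ry":0,"rz":0.234,"x":0.029,"y":-0.013,"z":0.136,"hand":-0.4},{"rx":0,"ry":0,"rz":0.234,"x":0.029,"y":-0.013,"z":0.136,"hand":-0.4},{"rx":0,"ry":0,"rz":0.234,"x":0.029,"y":-0.013,"z":0.136,"hand":-0.4}]'

```text
clock: 7.15
tcp_pos: [0.467, -0.2063, 0.2272]
ee_rot: [0.281, 0.96, -0.001, -0.002]
ft_force: [0.3, 0.5, 0.4]
grip_width: 0.297
gripper_force: 0.0
```

Call:
play_rows --series '[{"rx":0,"ry":0,"rz":0.234,"x":0.02,"y":-0.025,"z":0.135,"hand":-0.4},{"rx":0,"ry":0,"rz":0.234,"x":0.02,"y":-0.025,"z":0.135,"hand":-0.4},{"rx":0,"ry":0,"rz":0.234,"x":0.02,"y":-0.025,"z":0.135,"hand":-0.4},{"rx":0,"ry":0,"rz":0.234,"x":0.02,"y":-0.025,"z":0.135,"hand":-0.4}]'

```text
clock: 7.55
tcp_pos: [0.4548, -0.2105, 0.1733]
ee_rot: [0.505, 0.863, -0.001, -0.001]
ft_force: [-0.3, 0.3, 0.2]
grip_width: 0.302
gripper_force: 0.0
```

Call:
play_rows --series '[{"rx":0,"ry":0,"rz":0.233,"x":0.006,"y":-0.031,"z":0.136,"hand":-0.4},{"rx":0,"ry":0,"rz":0.233,"x":0.006,"y":-0.031,"z":0.136,"hand":-0.4},{"rx":0,"ry":0,"rz":0.233,"x":0.006,"y":-0.031,"z":0.136,"hand":-0.4},{"rx":0,"ry":0,"rz":0.233,"x":0.006,"y":-0.031,"z":0.136,"hand":-0.4},{"rx":0,"ry":0,"rz":0.233,"x":0.006,"y":-0.031,"z":0.136,"hand":-0.4}]'

```text
clock: 8.05
tcp_pos: [0.4433, -0.2144, 0.1194]
ee_rot: [0.697, 0.717, -0.001, -0.001]
ft_force: [0.7, -0.6, -0.1]
grip_width: 0.299
gripper_force: 0.0
```

```bash
python3 - <<'E'
from h import *
print(curyaw(),bot.sense()["q"].round(2))
c=bot.camera("wrist");cv2.imwrite("pics/w2.png",c["frame"])
plan([(.4435,-.214,.03,.03,-.4,1),(.4435,-.214,.012,.03,-.4,1)])
E
```

```text
0.0291345096652407 [-0.07  0.36  0.48  2.11 -0.24  0.73  0.59]
4 {"rx": -0.001, "ry": 0.0, "rz": 0.0, "x": 0.001, "y": 0.0, "z": 0.224, "hand": -0.4}
3 {"rx": 0.0, "ry": 0.0, "rz": 0.0, "x": -0.0, "y": 0.0, "z": 0.045, "hand": -0.4}
```

View pics/w2.png

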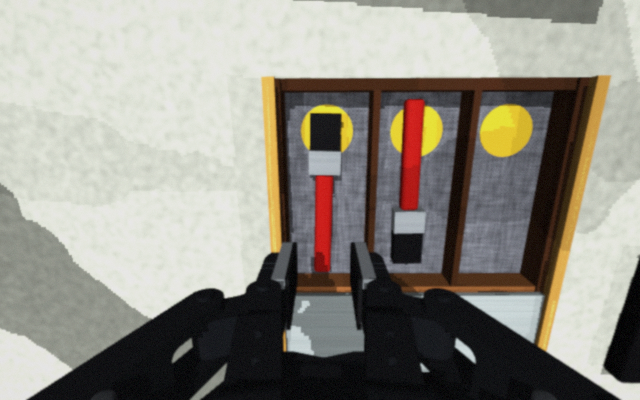

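The fingers are lined up with the near brush, whose handle is at x≈323 px. Going down.

Call:
play_rows --series '[{"rx":0,"ry":0,"rz":0,"x":0,"y":0,"z":0.1,"hand":-0.4},{"rx":0,"ry":0,"rz":0,"x":0,"y":0,"z":0.18,"hand":-0.4},{"rx":0,"ry":0,"rz":0,"x":0,"y":0,"z":0.23,"hand":-0.4},{"rx":0,"ry":0,"rz":0,"x":0,"y":0,"z":0.26,"hand":-0.4},{"rx":0,"ry":0,"rz":0,"x":0,"y":0,"z":0.269,"hand":-0.4}]'

```text
clock: 8.6
tcp_pos: [0.4434, -0.2134, 0.0118]
ee_rot: [0.696, 0.718, -0.001, -0.001]
ft_force: [-0.0, -0.1, 0.0]
grip_width: 0.299
gripper_force: 0.0
```

Call:
play_rows --series '[{"rx":0,"ry":0,"rz":0,"x":0,"y":0,"z":0,"hand":-1},{"rx":0,"ry":0,"rz":0,"x":0,"y":0,"z":0,"hand":-1},{"rx":0,"ry":0,"rz":0,"x":0,"y":0,"z":0,"hand":-1},{"rx":0,"ry":0,"rz":0,"x":0,"y":0,"z":0,"hand":-1}]'

```text
clock: 9.0
tcp_pos: [0.4448, -0.2132, 0.0136]
ee_rot: [0.696, 0.718, 0.0, 0.001]
ft_force: [1.2, -0.1, 0.0]
grip_width: 0.147
gripper_force: 41.2
```

Call:
play_rows --series '[{"rx":0,"ry":0,"rz":0,"x":0,"y":0,"z":-0.06,"hand":-1},{"rx":0,"ry":0,"rz":0,"x":0,"y":0,"z":-0.15,"hand":-1},{"rx":0,"ry":0,"rz":0,"x":0,"y":0,"z":-0.25,"hand":-1},{"rx":0,"ry":0,"rz":0,"x":0,"y":0,"z":-0.3,"hand":-1}]'

```text
clock: 9.4
tcp_pos: [0.4454, -0.2137, 0.1361]
ee_rot: [0.696, 0.718, 0.001, 0.002]
ft_force: [-0.2, -0.2, -1.0]
grip_width: 0.147
gripper_force: 41.3
```

```bash
python3 - <<'E'
from h import *
plan([(.47,.0,.15,.75,-1),(.465,.372,.10,1.53,-1),(.465,.372,.009,1.53,-1,1)])
E
```

```text
3 {"rx": 0.001, "ry": 0.001, "rz": -0.172, "x": 0.266, "y": 0.039, "z": -0.018, "hand": -1}
4 {"rx": 0.001, "ry": 0.0, "rz": -0.171, "x": 0.235, "y": 0.131, "z": -0.017, "hand": -1}
5 {"rx": -0.0, "ry": 0.0, "rz": -0.186, "x": 0.345, "y": 0.312, "z": 0.062, "hand": -1}
5 {"rx": -0.0, "ry": -0.0, "rz": -0.187, "x": 0.2, "y": 0.42, "z": 0.063, "hand": -1}
5 {"rx": -0.0, "ry": -0.0, "rz": 0.0, "x": 0.0, "y": -0.0, "z": 0.227, "hand": -1}
```

Call:
play_rows --series '[{"rx":0,"ry":0,"rz":-0.172,"x":0.266,"y":0.039,"z":-0.018,"hand":-1},{"rx":0,"ry":0,"rz":-0.172,"x":0.266,"y":0.039,"z":-0.018,"hand":-1},{"rx":0,"ry":0,"rz":-0.172,"x":0.266,"y":0.039,"z":-0.018,"hand":-1}]' --grip_force 60

```text
clock: 9.7
tcp_pos: [0.4576, -0.1003, 0.141]
ee_rot: [0.551, 0.835, 0.002, -0.0]
ft_force: [-0.3, -1.2, -0.6]
grip_width: 0.139
gripper_force: 63.1
```

Call:
play_rows --series '[{"rx":0,"ry":0,"rz":-0.171,"x":0.235,"y":0.131,"z":-0.017,"hand":-1},{"rx":0,"ry":0,"rz":-0.171,"x":0.235,"y":0.131,"z":-0.017,"hand":-1},{"rx":0,"ry":0,"rz":-0.171,"x":0.235,"y":0.131,"z":-0.017,"hand":-1}]'

```text
clock: 10.0
tcp_pos: [0.47, 0.007, 0.1478]
ee_rot: [0.393, 0.92, 0.002, 0.0]
ft_force: [0.5, -0.3, -0.7]
grip_width: 0.14
gripper_force: 63.1
```

Call:
play_rows --series '[{"rx":0,"ry":0,"rz":-0.186,"x":0.345,"y":0.312,"z":0.062,"hand":-1},{"rx":0,"ry":0,"rz":-0.186,"x":0.345,"y":0.312,"z":0.062,"hand":-1},{"rx":0,"ry":0,"rz":-0.186,"x":0.345,"y":0.312,"z":0.062,"hand":-1},{"rx":0,"ry":0,"rz":-0.186,"x":0.345,"y":0.312,"z":0.062,"hand":-1}]'

```text
clock: 10.4
tcp_pos: [0.4658, 0.19, 0.1223]
ee_rot: [0.212, 0.977, 0.001, 0.0]
ft_force: [0.3, 0.0, -0.5]
grip_width: 0.138
gripper_force: 63.1
```

Call:
play_rows --series '[{"rx":0,"ry":0,"rz":-0.187,"x":0.2,"y":0.42,"z":0.063,"hand":-1},{"rx":0,"ry":0,"rz":-0.187,"x":0.2,"y":0.42,"z":0.063,"hand":-1},{"rx":0,"ry":0,"rz":-0.187,"x":0.2,"y":0.42,"z":0.063,"hand":-1},{"rx":0,"ry":0,"rz":-0.187,"x":0.2,"y":0.42,"z":0.063,"hand":-1},{"rx":0,"ry":0,"rz":-0.187,"x":0.2,"y":0.42,"z":0.063,"hand":-1}]'

```text
clock: 10.9
tcp_pos: [0.4615, 0.3799, 0.0967]
ee_rot: [0.016, 1.0, 0.002, -0.0]
ft_force: [0.2, -0.2, -0.3]
grip_width: 0.141
gripper_force: 63.1
```

```bash
python3 - <<'E'
from h import *
plan([(.465,.372,.0095,1.53,-1,1)]); print(bot.sense()["q"].round(2))
E
```

```text
4 {"rx": 0.002, "ry": -0.0, "rz": 0.005, "x": -0.009, "y": -0.02, "z": 0.218, "hand": -1}
[-0.78  0.51 -0.01  1.86  0.    0.77  0.75]
```

Call:
play_rows --series '[{"rx":0,"ry":0,"rz":0.005,"x":-0.009,"y":-0.02,"z":0.08,"hand":-1},{"rx":0,"ry":0,"rz":0.005,"x":-0.009,"y":-0.02,"z":0.15,"hand":-1},{"rx":0,"ry":0,"rz":0.005,"x":-0.009,"y":-0.02,"z":0.2,"hand":-1},{"rx":0,"ry":0,"rz":0.005,"x":-0.009,"y":-0.02,"z":0.218,"hand":-1},{"rx":0,"ry":0,"rz":0.005,"x":-0.009,"y":-0.02,"z":0.22,"hand":-1}]'

```text
clock: 11.4
tcp_pos: [0.467, 0.3636, 0.0093]
ee_rot: [0.025, 1.0, -0.001, -0.0]
ft_force: [0.5, -0.5, -0.3]
grip_width: 0.135
gripper_force: 63.1
```

Call:
play_rows --series '[{"rx":0,"ry":0,"rz":0,"x":0,"y":0,"z":0,"hand":-0.3},{"rx":0,"ry":0,"rz":0,"x":0,"y":0,"z":0,"hand":-0.3},{"rx":0,"ry":0,"rz":0,"x":0,"y":0,"z":-0.1,"hand":-0.3},{"rx":0,"ry":0,"rz":0,"x":0,"y":0,"z":-0.22,"hand":-0.3},{"rx":0,"ry":0,"rz":0,"x":0,"y":0,"z":-0.3,"hand":-0.3}]'

```text
clock: 11.9
tcp_pos: [0.4681, 0.3652, 0.1324]
ee_rot: [0.025, 1.0, 0.001, 0.001]
ft_force: [1.4, 0.3, 0.5]
grip_width: 0.347
gripper_force: 0.0
```

```bash
python3 - <<'E'
from h import *
c=bot.camera("top");print([(np.round(d["xyz"],3).tolist(),round(d["p"],2)) for d in bot.recognise(c,"brush0")])
print([(np.round(d["xyz"],3).tolist(),round(d["p"],2)) for d in bot.recognise(c,"spoon0")])
plan([(.47,.0,.14,.75,-.4),(.512,-.190,.12,.03,-.4,1)])
E
```

```text
[([0.447, 0.364, 0.019], 0.89), ([0.514, -0.219, 0.022], 0.71)]
[([0.484, 0.145, 0.016], 0.89), ([0.487, 0.029, 0.016], 0.88), ([0.277, 0.315, 0.009], 0.57), ([0.515, -0.36, 0.039], 0.53)]
5 {"rx": 0.001, "ry": 0.001, "rz": 0.184, "x": -0.025, "y": -0.457, "z": -0.012, "hand": -0.4}
5 {"rx": 0.002, "ry": 0.0, "rz": 0.184, "x": -0.194, "y": -0.413, "z": -0.011, "hand": -0.4}
3 {"rx": -0.0, "ry": 0.0, "rz": 0.172, "x": -0.21, "y": -0.124, "z": 0.025, "hand": -0.4}
5 {"rx": -0.0, "ry": 0.0, "rz": 0.172, "x": -0.239, "y": -0.041, "z": 0.025, "hand": -0.4}
```

Brush 0 is in the tray. Next brush 1.

Call:
play_rows --series '[{"rx":0,"ry":0,"rz":0.184,"x":-0.025,"y":-0.457,"z":-0.012,"hand":-0.4},{"rx":0,"ry":0,"rz":0.184,"x":-0.025,"y":-0.457,"z":-0.012,"hand":-0.4},{"rx":0,"ry":0,"rz":0.184,"x":-0.025,"y":-0.457,"z":-0.012,"hand":-0.4},{"rx":0,"ry":0,"rz":0.184,"x":-0.025,"y":-0.457,"z":-0.012,"hand":-0.4}]'

```text
clock: 12.45
tcp_pos: [0.4668, 0.1772, 0.1327]
ee_rot: [0.219, 0.976, -0.001, -0.001]
ft_force: [0.5, 0.8, -0.0]
grip_width: 0.302
gripper_force: 0.0
```

Call:
play_rows --series '[{"rx":0,"ry":0,"rz":0.184,"x":-0.194,"y":-0.413,"z":-0.011,"hand":-0.4},{"rx":0,"ry":0,"rz":0.184,"x":-0.194,"y":-0.413,"z":-0.011,"hand":-0.4},{"rx":0,"ry":0,"rz":0.184,"x":-0.194,"y":-0.413,"z":-0.011,"hand":-0.4},{"rx":0,"ry":0,"rz":0.184,"x":-0.194,"y":-0.413,"z":-0.011,"hand":-0.4}]'

```text
clock: 12.85
tcp_pos: [0.4671, -0.0049, 0.1374]
ee_rot: [0.402, 0.916, -0.001, -0.001]
ft_force: [1.4, -1.1, -0.3]
grip_width: 0.298
gripper_force: 0.0
```

Call:
play_rows --series '[{"rx":0,"ry":0,"rz":0.172,"x":-0.21,"y":-0.124,"z":0.025,"hand":-0.4},{"rx":0,"ry":0,"rz":0.172,"x":-0.21,"y":-0.124,"z":0.025,"hand":-0.4},{"rx":0,"ry":0,"rz":0.172,"x":-0.21,"y":-0.124,"z":0.025,"hand":-0.4}]'

```text
clock: 13.15
tcp_pos: [0.489, -0.1035, 0.1273]
ee_rot: [0.563, 0.827, -0.002, 0.001]
ft_force: [-0.8, 0.1, 0.4]
grip_width: 0.301
gripper_force: 0.0
```

Call:
play_rows --series '[{"rx":0,"ry":0,"rz":0.172,"x":-0.239,"y":-0.041,"z":0.025,"hand":-0.4},{"rx":0,"ry":0,"rz":0.172,"x":-0.239,"y":-0.041,"z":0.025,"hand":-0.4},{"rx":0,"ry":0,"rz":0.172,"x":-0.239,"y":-0.041,"z":0.025,"hand":-0.4},{"rx":0,"ry":0,"rz":0.172,"x":-0.239,"y":-0.041,"z":0.025,"hand":-0.4},{"rx":0,"ry":0,"rz":0.172,"x":-0.239,"y":-0.041,"z":0.025,"hand":-0.4}]'

```text
clock: 13.65
tcp_pos: [0.51, -0.1899, 0.1172]
ee_rot: [0.696, 0.718, -0.0, -0.001]
ft_force: [-0.3, 0.7, 0.4]
grip_width: 0.301
gripper_force: 0.0
```

```bash
python3 - <<'E'
from h import *
c=bot.camera("wrist");m=cv2.inRange(c["frame"],(0,0,90),(60,60,255));n,l,s,ce=cv2.connectedComponentsWithStats(m)
i=1+np.argmax(s[1:,4]);x,y,w,h=s[i][:4];print(s[i])
ys,xs=np.nonzero(l==i)
for v in (y+5,y+h//2,y+h-5):
    u=xs[ys==v].mean();print(u,v,pix2w(c,u,v,.02).round(4))
plan([(.512,-.190,.03,.03,-.4,1),(.512,-.190,.012,.03,-.4,1)])
E
```

```text
[ 313  131   20  107 1826]
322.0 136 [ 0.508  -0.1391  0.02  ]
323.0 184 [ 0.5099 -0.1754  0.02  ]
324.0 233 [ 0.512  -0.2159  0.02  ]
4 {"rx": -0.001, "ry": -0.0, "rz": 0.001, "x": -0.002, "y": 0.005, "z": 0.219, "hand": -0.4}
3 {"rx": 0.0, "ry": -0.0, "rz": 0.0, "x": 0.0, "y": -0.0, "z": 0.045, "hand": -0.4}
```

Call:
play_rows --series '[{"rx":0,"ry":0,"rz":0,"x":0,"y":0.002,"z":0.1,"hand":-0.4},{"rx":0,"ry":0,"rz":0,"x":0,"y":0.002,"z":0.18,"hand":-0.4},{"rx":0,"ry":0,"rz":0,"x":0,"y":0.002,"z":0.23,"hand":-0.4},{"rx":0,"ry":0,"rz":0,"x":0,"y":0.002,"z":0.258,"hand":-0.4},{"rx":0,"ry":0,"rz":0,"x":0,"y":0.002,"z":0.263,"hand":-0.4}]'

```text
clock: 14.2
tcp_pos: [0.5109, -0.1897, 0.0119]
ee_rot: [0.696, 0.718, -0.0, -0.001]
ft_force: [0.8, 0.9, -0.2]
grip_width: 0.3
gripper_force: 0.0
```

Call:
play_rows --series '[{"rx":0,"ry":0,"rz":0,"x":0,"y":0,"z":0,"hand":-1},{"rx":0,"ry":0,"rz":0,"x":0,"y":0,"z":0,"hand":-1},{"rx":0,"ry":0,"rz":0,"x":0,"y":0,"z":0,"hand":-1},{"rx":0,"ry":0,"rz":0,"x":0,"y":0,"z":0,"hand":-1}]'

```text
clock: 14.6
tcp_pos: [0.512, -0.1909, 0.0136]
ee_rot: [0.697, 0.718, 0.0, 0.001]
ft_force: [-0.4, 0.5, -0.9]
grip_width: 0.14
gripper_force: 60.0
```

Call:
play_rows --series '[{"rx":0,"ry":0,"rz":0,"x":0,"y":0,"z":-0.06,"hand":-1},{"rx":0,"ry":0,"rz":0,"x":0,"y":0,"z":-0.15,"hand":-1},{"rx":0,"ry":0,"rz":0,"x":0,"y":0,"z":-0.25,"hand":-1},{"rx":0,"ry":0,"rz":0,"x":0,"y":0,"z":-0.3,"hand":-1}]'

```text
clock: 15.0
tcp_pos: [0.5128, -0.1916, 0.1362]
ee_rot: [0.697, 0.717, 0.001, 0.002]
ft_force: [0.6, 0.1, 0.1]
grip_width: 0.136
gripper_force: 60.0
```

```bash
python3 - <<'E'
from h import *
plan([(.47,.0,.14,.75,-1),(.465,.307,.10,1.53,-1,1)])
E
```

```text
3 {"rx": 0.001, "ry": 0.001, "rz": -0.172, "x": 0.241, "y": -0.047, "z": -0.005, "hand": -1}
4 {"rx": 0.001, "ry": 0.0, "rz": -0.172, "x": 0.242, "y": 0.042, "z": -0.005, "hand": -1}
4 {"rx": -0.0, "ry": 0.0, "rz": -0.186, "x": 0.285, "y": 0.257, "z": 0.05, "hand": -1}
5 {"rx": -0.0, "ry": 0.0, "rz": -0.187, "x": 0.166, "y": 0.346, "z": 0.05, "hand": -1}
```

Call:
play_rows --series '[{"rx":0,"ry":0,"rz":-0.172,"x":0.241,"y":-0.047,"z":-0.005,"hand":-1},{"rx":0,"ry":0,"rz":-0.172,"x":0.241,"y":-0.047,"z":-0.005,"hand":-1},{"rx":0,"ry":0,"rz":-0.172,"x":0.241,"y":-0.047,"z":-0.005,"hand":-1}]'

```text
clock: 15.3
tcp_pos: [0.4889, -0.0883, 0.1351]
ee_rot: [0.551, 0.834, 0.001, -0.001]
ft_force: [0.6, -0.9, -0.3]
grip_width: 0.139
gripper_force: 60.0
```

Call:
play_rows --series '[{"rx":0,"ry":0,"rz":-0.172,"x":0.242,"y":0.042,"z":-0.005,"hand":-1},{"rx":0,"ry":0,"rz":-0.172,"x":0.242,"y":0.042,"z":-0.005,"hand":-1},{"rx":0,"ry":0,"rz":-0.172,"x":0.242,"y":0.042,"z":-0.005,"hand":-1}]'

```text
clock: 15.6
tcp_pos: [0.4675, 0.0073, 0.1372]
ee_rot: [0.393, 0.92, 0.001, -0.001]
ft_force: [0.3, -0.6, -0.4]
grip_width: 0.136
gripper_force: 60.0
```

Call:
play_rows --series '[{"rx":0,"ry":0,"rz":-0.186,"x":0.285,"y":0.257,"z":0.05,"hand":-1},{"rx":0,"ry":0,"rz":-0.186,"x":0.285,"y":0.257,"z":0.05,"hand":-1},{"rx":0,"ry":0,"rz":-0.186,"x":0.285,"y":0.257,"z":0.05,"hand":-1},{"rx":0,"ry":0,"rz":-0.186,"x":0.285,"y":0.257,"z":0.05,"hand":-1}]'

```text
clock: 16.0
tcp_pos: [0.4654, 0.1614, 0.1168]
ee_rot: [0.208, 0.978, 0.002, -0.0]
ft_force: [-0.6, -0.5, -0.5]
grip_width: 0.144
gripper_force: 60.0
```

Call:
play_rows --series '[{"rx":0,"ry":0,"rz":-0.187,"x":0.166,"y":0.346,"z":0.05,"hand":-1},{"rx":0,"ry":0,"rz":-0.187,"x":0.166,"y":0.346,"z":0.05,"hand":-1},{"rx":0,"ry":0,"rz":-0.187,"x":0.166,"y":0.346,"z":0.05,"hand":-1},{"rx":0,"ry":0,"rz":-0.187,"x":0.166,"y":0.346,"z":0.05,"hand":-1},{"rx":0,"ry":0,"rz":-0.187,"x":0.166,"y":0.346,"z":0.05,"hand":-1}]'

```text
clock: 16.5
tcp_pos: [0.4632, 0.309, 0.0967]
ee_rot: [0.019, 1.0, 0.0, -0.0]
ft_force: [-0.3, -1.2, -0.6]
grip_width: 0.142
gripper_force: 60.0
```

```bash
python3 - <<'E'
from h import *
plan([(.465,.307,.0095,1.53,-1,1)])
c=bot.camera("top");f=c["frame"];cv2.imwrite("pics/t2.png",cv2.resize(f[140:280,130:370],None,fx=3,fy=3,interpolation=cv2.INTER_CUBIC))
E
```

```text
4 {"rx": 0.0, "ry": -0.0, "rz": 0.001, "x": -0.005, "y": -0.005, "z": 0.218, "hand": -1}
```

View pics/t2.png

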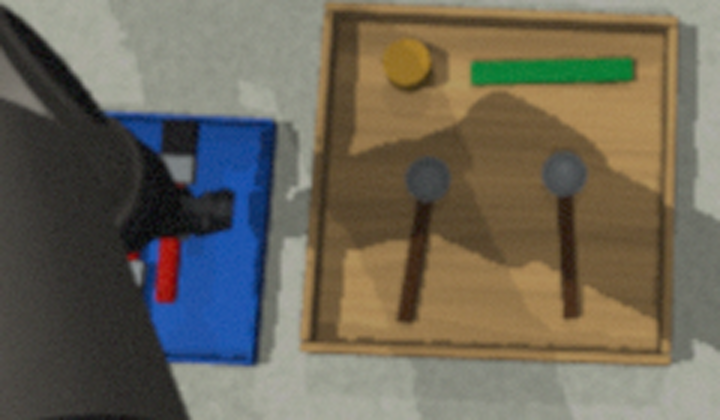

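The held brush hangs over the tray's right half and the first lies in its left half. The paddle, tin and spoons are in place. Lowering, shifted about 8 mm away from the far wall.

Call:
play_rows --series '[{"rx":0,"ry":0,"rz":0,"x":0.02,"y":-0.005,"z":0.08,"hand":-1},{"rx":0,"ry":0,"rz":0,"x":0.02,"y":-0.005,"z":0.15,"hand":-1},{"rx":0,"ry":0,"rz":0,"x":0.02,"y":-0.005,"z":0.2,"hand":-1},{"rx":0,"ry":0,"rz":0,"x":0.02,"y":-0.005,"z":0.218,"hand":-1},{"rx":0,"ry":0,"rz":0,"x":0.02,"y":-0.005,"z":0.22,"hand":-1}]'

```text
clock: 17.05
tcp_pos: [0.456, 0.3035, 0.0094]
ee_rot: [0.022, 1.0, -0.001, -0.0]
ft_force: [-0.3, 0.4, -0.0]
grip_width: 0.136
gripper_force: 60.1
```

Call:
play_rows --series '[{"rx":0,"ry":0,"rz":0,"x":0,"y":0,"z":0,"hand":-0.3},{"rx":0,"ry":0,"rz":0,"x":0,"y":0,"z":0,"hand":-0.3},{"rx":0,"ry":0,"rz":0,"x":0,"y":0,"z":-0.1,"hand":-0.3},{"rx":0,"ry":0,"rz":0,"x":0,"y":0,"z":-0.22,"hand":-0.3},{"rx":0,"ry":0,"rz":0,"x":0,"y":0,"z":-0.35,"hand":-0.3}]'

```text
clock: 17.55
tcp_pos: [0.4554, 0.3052, 0.1485]
ee_rot: [0.02, 1.0, -0.0, -0.0]
ft_force: [0.3, 1.6, -0.2]
grip_width: 0.351
gripper_force: 0.0
```

```bash
python3 - <<'E'
from h import *
c=bot.camera("top");print([(np.round(d["xyz"],3).tolist(),round(d["p"],2)) for d in bot.recognise(c,"spoon0")])
P={"s1b":(428,179),"s1h":(406,320),"s2b":(565,174),"s2h":(572,317)}
for n,(u,v) in P.items(): print(n,pix2w(c,130+(u+.5)/3-.5,140+(v+.5)/3-.5,.018).round(4))
print(curyaw(),bot.sense()["q"].round(2))
E
```

```text
[([0.489, 0.034, 0.018], 0.97), ([0.48, 0.145, 0.014], 0.64)]
s1b [0.5072 0.1366 0.018 ]
s1h [0.3987 0.1523 0.018 ]
s2b [0.5104 0.0303 0.018 ]
s2h [0.3997 0.0262 0.018 ]
1.529795468984775 [-0.73  0.36  0.03  1.93 -0.02  0.83  0.84]
```

```bash
python3 - <<'E'
from h import *
plan([(.46,.23,.17,0,-.3),(.4745,.1425,.14,-1.70,-.3,1)])
E
```

```text
4 {"rx": 0.002, "ry": 0.0, "rz": 0.243, "x": -0.003, "y": -0.065, "z": -0.014, "hand": -0.3}
4 {"rx": 0.002, "ry": 0.0, "rz": 0.244, "x": -0.035, "y": -0.055, "z": -0.013, "hand": -0.3}
5 {"rx": 0.003, "ry": 0.0, "rz": 0.243, "x": -0.057, "y": -0.032, "z": -0.013, "hand": -0.3}
5 {"rx": 0.0, "ry": 0.0, "rz": 0.271, "x": -0.073, "y": 0.012, "z": 0.025, "hand": -0.3}
5 {"rx": 0.0, "ry": 0.0, "rz": 0.271, "x": -0.055, "y": 0.049, "z": 0.025, "hand": -0.3}
5 {"rx": 0.0, "ry": 0.0, "rz": 0.27, "x": -0.02, "y": 0.071, "z": 0.025, "hand": -0.3}
```

Call:
play_rows --series '[{"rx":0,"ry":0,"rz":0.243,"x":-0.003,"y":-0.065,"z":-0.014,"hand":-0.3},{"rx":0,"ry":0,"rz":0.243,"x":-0.003,"y":-0.065,"z":-0.014,"hand":-0.3},{"rx":0,"ry":0,"rz":0.243,"x":-0.003,"y":-0.065,"z":-0.014,"hand":-0.3},{"rx":0,"ry":0,"rz":0.243,"x":-0.003,"y":-0.065,"z":-0.014,"hand":-0.3}]'

```text
clock: 18.05
tcp_pos: [0.4559, 0.2794, 0.1529]
ee_rot: [0.274, 0.962, 0.0, 0.0]
ft_force: [-0.3, 0.5, -0.2]
grip_width: 0.347
gripper_force: 0.0
```

Call:
play_rows --series '[{"rx":0,"ry":0,"rz":0.244,"x":-0.035,"y":-0.055,"z":-0.013,"hand":-0.3},{"rx":0,"ry":0,"rz":0.244,"x":-0.035,"y":-0.055,"z":-0.013,"hand":-0.3},{"rx":0,"ry":0,"rz":0.244,"x":-0.035,"y":-0.055,"z":-0.013,"hand":-0.3},{"rx":0,"ry":0,"rz":0.244,"x":-0.035,"y":-0.055,"z":-0.013,"hand":-0.3}]'

```text
clock: 18.45
tcp_pos: [0.4563, 0.2534, 0.158]
ee_rot: [0.508, 0.861, 0.0, 0.0]
ft_force: [0.4, -0.4, -0.5]
grip_width: 0.348
gripper_force: 0.0
```

Call:
play_rows --series '[{"rx":0,"ry":0,"rz":0.243,"x":-0.057,"y":-0.032,"z":-0.013,"hand":-0.3},{"rx":0,"ry":0,"rz":0.243,"x":-0.057,"y":-0.032,"z":-0.013,"hand":-0.3},{"rx":0,"ry":0,"rz":0.243,"x":-0.057,"y":-0.032,"z":-0.013,"hand":-0.3},{"rx":0,"ry":0,"rz":0.243,"x":-0.057,"y":-0.032,"z":-0.013,"hand":-0.3}]'

```text
clock: 18.85
tcp_pos: [0.4563, 0.2273, 0.1632]
ee_rot: [0.708, 0.706, 0.0, -0.0]
ft_force: [1.0, 0.2, 0.4]
grip_width: 0.35
gripper_force: 0.0
```

Call:
play_rows --series '[{"rx":0,"ry":0,"rz":0.271,"x":-0.073,"y":0.012,"z":0.025,"hand":-0.3},{"rx":0,"ry":0,"rz":0.271,"x":-0.073,"y":0.012,"z":0.025,"hand":-0.3},{"rx":0,"ry":0,"rz":0.271,"x":-0.073,"y":0.012,"z":0.025,"hand":-0.3},{"rx":0,"ry":0,"rz":0.271,"x":-0.073,"y":0.012,"z":0.025,"hand":-0.3}]'

```text
clock: 19.25
tcp_pos: [0.4611, 0.198, 0.1531]
ee_rot: [0.878, 0.479, 0.0, -0.0]
ft_force: [-0.1, 0.1, -0.2]
grip_width: 0.349
gripper_force: 0.0
```

Call:
play_rows --series '[{"rx":0,"ry":0,"rz":0.271,"x":-0.055,"y":0.049,"z":0.025,"hand":-0.3},{"rx":0,"ry":0,"rz":0.271,"x":-0.055,"y":0.049,"z":0.025,"hand":-0.3},{"rx":0,"ry":0,"rz":0.271,"x":-0.055,"y":0.049,"z":0.025,"hand":-0.3},{"rx":0,"ry":0,"rz":0.271,"x":-0.055,"y":0.049,"z":0.025,"hand":-0.3}]'

```text
clock: 19.65
tcp_pos: [0.4659, 0.169, 0.1431]
ee_rot: [0.977, 0.214, 0.0, -0.0]
ft_force: [-0.1, 1.1, -1.2]
grip_width: 0.35
gripper_force: 0.0
```

Call:
play_rows --series '[{"rx":0,"ry":0,"rz":0.27,"x":-0.02,"y":0.071,"z":0.025,"hand":-0.3},{"rx":0,"ry":0,"rz":0.27,"x":-0.02,"y":0.071,"z":0.025,"hand":-0.3},{"rx":0,"ry":0,"rz":0.27,"x":-0.02,"y":0.071,"z":0.025,"hand":-0.3},{"rx":0,"ry":0,"rz":0.27,"x":-0.02,"y":0.071,"z":0.025,"hand":-0.3},{"rx":0,"ry":0,"rz":0.27,"x":-0.02,"y":0.071,"z":0.025,"hand":-0.3}]'

```text
clock: 20.15
tcp_pos: [0.4706, 0.1402, 0.133]
ee_rot: [0.998, -0.064, 0.0, 0.0]
ft_force: [-0.3, -0.9, -0.2]
grip_width: 0.35
gripper_force: 0.0
```

```bash
python3 - <<'E'
from h import *
print(curyaw(),bot.sense()["q"].round(2))
c=bot.camera("wrist");f=c["frame"].copy();print([(np.round(d["xyz"],3).tolist(),round(d["p"],2)) for d in bot.recognise(c,"spoon0_bowl")])
for p in [(.508,.138,.018),(.4745,.1425,.018),(.4006,.1522,.018)]:
    u,v=w2pix(c,p);cv2.drawMarker(f,(int(u),int(v)),(0,255,0),0,10,1);print(u,v)
cv2.imwrite("pics/w3.png",f)
import pickle;pickle.dump(c,open("w3.pkl","wb"))
E
```

```text
-1.6998368940400703 [-1.05  0.39  0.79  2.12 -0.4   0.78 -1.71]
[([0.493, 0.145, 0.017], 0.73)]
320.6278989167971 151.38679596443848
320.53695216577046 192.02951393223412
320.6080641473167 272.12560345813756
```

View pics/w3.png

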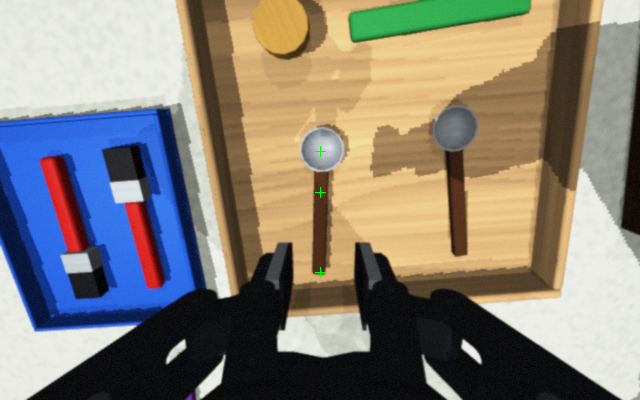

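Both brushes lie flat in the tray. The spoon's bowl is at (322,149) and its handle matches my estimate. Going down.

```bash
python3 - <<'E'
from h import *
plan([(.4745,.1425,.0115,-1.70,-.3,1)])
E
```

```text
5 {"rx": -0.0, "ry": -0.0, "rz": 0.002, "x": 0.009, "y": -0.006, "z": 0.304, "hand": -0.3}
```

Call:
play_rows --series '[{"rx":0,"ry":0,"rz":0.002,"x":0.009,"y":-0.006,"z":0.12,"hand":-0.3},{"rx":0,"ry":0,"rz":0.002,"x":0.009,"y":-0.006,"z":0.22,"hand":-0.3},{"rx":0,"ry":0,"rz":0.002,"x":0.009,"y":-0.006,"z":0.275,"hand":-0.3},{"rx":0,"ry":0,"rz":0.002,"x":0.009,"y":-0.006,"z":0.3,"hand":-0.3},{"rx":0,"ry":0,"rz":0.002,"x":0.009,"y":-0.006,"z":0.304,"hand":-0.3}]'

```text
clock: 20.75
tcp_pos: [0.4742, 0.142, 0.0108]
ee_rot: [0.998, -0.065, -0.001, 0.0]
ft_force: [0.2, -0.1, -0.5]
grip_width: 0.354
gripper_force: 0.0
```

Call:
play_rows --series '[{"rx":0,"ry":0,"rz":0,"x":0,"y":0,"z":0,"hand":-1},{"rx":0,"ry":0,"rz":0,"x":0,"y":0,"z":0,"hand":-1},{"rx":0,"ry":0,"rz":0,"x":0,"y":0,"z":0,"hand":-1},{"rx":0,"ry":0,"rz":0,"x":0,"y":0,"z":0,"hand":-1}]'

```text
clock: 21.15
tcp_pos: [0.4754, 0.1428, 0.0124]
ee_rot: [0.998, -0.066, 0.001, -0.001]
ft_force: [-1.4, -0.4, 7.3]
grip_width: 0.114
gripper_force: 59.5
```

Call:
play_rows --series '[{"rx":0,"ry":0,"rz":0,"x":0,"y":0,"z":-0.06,"hand":-1},{"rx":0,"ry":0,"rz":0,"x":0,"y":0,"z":-0.15,"hand":-1},{"rx":0,"ry":0,"rz":0,"x":0,"y":0,"z":-0.25,"hand":-1},{"rx":0,"ry":0,"rz":0,"x":0,"y":0,"z":-0.3,"hand":-1}]'

```text
clock: 21.55
tcp_pos: [0.4757, 0.1427, 0.1343]
ee_rot: [0.998, -0.066, 0.001, -0.001]
ft_force: [0.6, 0.5, -0.8]
grip_width: 0.115
gripper_force: 58.7
```

```bash
python3 - <<'E'
from h import *
plan([(.47,.0,.14,-.85,-1),(.514,-.1916,.12,.032,-1,1)])
E
```

```text
4 {"rx": -0.0, "ry": -0.001, "rz": -0.204, "x": 0.016, "y": 0.178, "z": -0.008, "hand": -1}
5 {"rx": -0.001, "ry": -0.001, "rz": -0.203, "x": -0.058, "y": 0.168, "z": -0.007, "hand": -1}
4 {"rx": 0.0, "ry": 0.0, "rz": -0.211, "x": -0.117, "y": 0.216, "z": 0.025, "hand": -1}
5 {"rx": 0.0, "ry": 0.0, "rz": -0.21, "x": -0.198, "y": 0.146, "z": 0.025, "hand": -1}
```

Call:
play_rows --series '[{"rx":0,"ry":0,"rz":-0.204,"x":0.016,"y":0.178,"z":-0.008,"hand":-1},{"rx":0,"ry":0,"rz":-0.204,"x":0.016,"y":0.178,"z":-0.008,"hand":-1},{"rx":0,"ry":0,"rz":-0.204,"x":0.016,"y":0.178,"z":-0.008,"hand":-1},{"rx":0,"ry":0,"rz":-0.204,"x":0.016,"y":0.178,"z":-0.008,"hand":-1}]'

```text
clock: 21.95
tcp_pos: [0.4715, 0.0705, 0.1351]
ee_rot: [0.989, 0.147, 0.001, -0.001]
ft_force: [0.2, 0.5, -1.1]
grip_width: 0.107
gripper_force: 58.8
```

Call:
play_rows --series '[{"rx":0,"ry":0,"rz":-0.203,"x":-0.058,"y":0.168,"z":-0.007,"hand":-1},{"rx":0,"ry":0,"rz":-0.203,"x":-0.058,"y":0.168,"z":-0.007,"hand":-1},{"rx":0,"ry":0,"rz":-0.203,"x":-0.058,"y":0.168,"z":-0.007,"hand":-1},{"rx":0,"ry":0,"rz":-0.203,"x":-0.058,"y":0.168,"z":-0.007,"hand":-1}]'

```text
clock: 22.35
tcp_pos: [0.469, -0.0001, 0.1375]
ee_rot: [0.936, 0.351, 0.0, -0.0]
ft_force: [-0.0, 0.3, -1.3]
grip_width: 0.111
gripper_force: 58.8
```

Call:
play_rows --series '[{"rx":0,"ry":0,"rz":-0.211,"x":-0.117,"y":0.216,"z":0.025,"hand":-1},{"rx":0,"ry":0,"rz":-0.211,"x":-0.117,"y":0.216,"z":0.025,"hand":-1},{"rx":0,"ry":0,"rz":-0.211,"x":-0.117,"y":0.216,"z":0.025,"hand":-1},{"rx":0,"ry":0,"rz":-0.211,"x":-0.117,"y":0.216,"z":0.025,"hand":-1}]'

```text
clock: 22.75
tcp_pos: [0.4911, -0.0973, 0.1271]
ee_rot: [0.837, 0.547, -0.0, 0.0]
ft_force: [-0.2, 0.8, -1.1]
grip_width: 0.109
gripper_force: 58.8
```

Call:
play_rows --series '[{"rx":0,"ry":0,"rz":-0.21,"x":-0.198,"y":0.146,"z":0.025,"hand":-1},{"rx":0,"ry":0,"rz":-0.21,"x":-0.198,"y":0.146,"z":0.025,"hand":-1},{"rx":0,"ry":0,"rz":-0.21,"x":-0.198,"y":0.146,"z":0.025,"hand":-1},{"rx":0,"ry":0,"rz":-0.21,"x":-0.198,"y":0.146,"z":0.025,"hand":-1},{"rx":0,"ry":0,"rz":-0.21,"x":-0.198,"y":0.146,"z":0.025,"hand":-1}]'

```text
clock: 23.25
tcp_pos: [0.5131, -0.1892, 0.117]
ee_rot: [0.697, 0.717, 0.0, -0.001]
ft_force: [0.2, 0.8, -1.4]
grip_width: 0.113
gripper_force: 58.9
```

```bash
python3 - <<'E'
from h import *
print(curyaw())
c=bot.camera("wrist");cv2.imwrite("pics/w4.png",c["frame"])
plan([(.514,-.1916,.0125,.032,-1,1)])
E
```

```text
0.027415748412288627
5 {"rx": -0.0, "ry": -0.001, "rz": -0.001, "x": -0.007, "y": 0.002, "z": 0.261, "hand": -1}
```

View pics/w4.png

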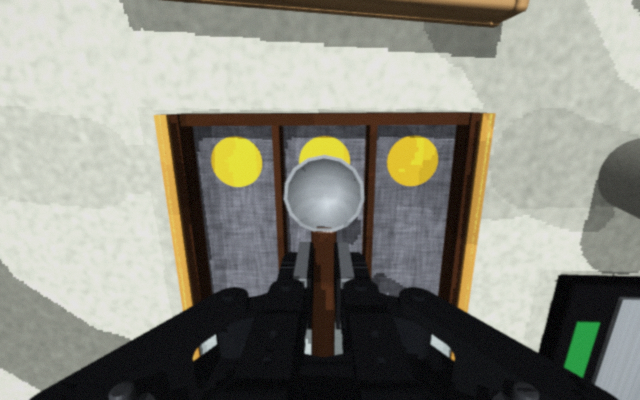

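The spoon is held level and lined up with the middle compartment. Lowering.

Call:
play_rows --series '[{"rx":0,"ry":0,"rz":0,"x":-0.007,"y":0.002,"z":0.1,"hand":-1},{"rx":0,"ry":0,"rz":0,"x":-0.007,"y":0.002,"z":0.18,"hand":-1},{"rx":0,"ry":0,"rz":0,"x":-0.007,"y":0.002,"z":0.23,"hand":-1},{"rx":0,"ry":0,"rz":0,"x":-0.007,"y":0.002,"z":0.258,"hand":-1},{"rx":0,"ry":0,"rz":0,"x":-0.007,"y":0.002,"z":0.262,"hand":-1}]'

```text
clock: 23.8
tcp_pos: [0.5136, -0.1929, 0.0118]
ee_rot: [0.696, 0.718, -0.0, -0.001]
ft_force: [0.8, -0.9, -0.1]
grip_width: 0.114
gripper_force: 63.4
```

Call:
play_rows --series '[{"rx":0,"ry":0,"rz":0,"x":0,"y":0,"z":0,"hand":-0.45},{"rx":0,"ry":0,"rz":0,"x":0,"y":0,"z":0,"hand":-0.45},{"rx":0,"ry":0,"rz":0,"x":0,"y":0,"z":-0.05,"hand":-0.45},{"rx":0,"ry":0,"rz":0,"x":0,"y":0,"z":-0.15,"hand":-0.45},{"rx":0,"ry":0,"rz":0,"x":0,"y":0,"z":-0.3,"hand":-0.45}]'

```text
clock: 24.3
tcp_pos: [0.5128, -0.1941, 0.1234]
ee_rot: [0.696, 0.718, -0.001, -0.001]
ft_force: [0.6, -0.6, -0.6]
grip_width: 0.274
gripper_force: 0.0
```

```bash
python3 - <<'E'
from h import *
c=bot.camera("wrist");cv2.imwrite("pics/w5.png",c["frame"])
c=bot.camera("top");print([(np.round(d["xyz"],3).tolist(),round(d["p"],2)) for d in bot.recognise(c,"spoon0")])
plan([(.47,.0,.14,-.75,-.3),(.4777,.0298,.13,-1.513,-.3,1)])
E
```

```text
[([0.272, 0.313, 0.007], 0.84), ([0.513, -0.17, 0.016], 0.69), ([0.488, 0.033, 0.018], 0.56)]
3 {"rx": 0.002, "ry": -0.0, "rz": 0.186, "x": 0.246, "y": -0.051, "z": -0.017, "hand": -0.3}
4 {"rx": 0.002, "ry": -0.001, "rz": 0.187, "x": 0.208, "y": -0.14, "z": -0.017, "hand": -0.3}
3 {"rx": 0.0, "ry": 0.0, "rz": 0.182, "x": 0.034, "y": -0.018, "z": 0.012, "hand": -0.3}
5 {"rx": 0.0, "ry": 0.0, "rz": 0.182, "x": 0.025, "y": -0.03, "z": 0.013, "hand": -0.3}
```

View pics/w5.png

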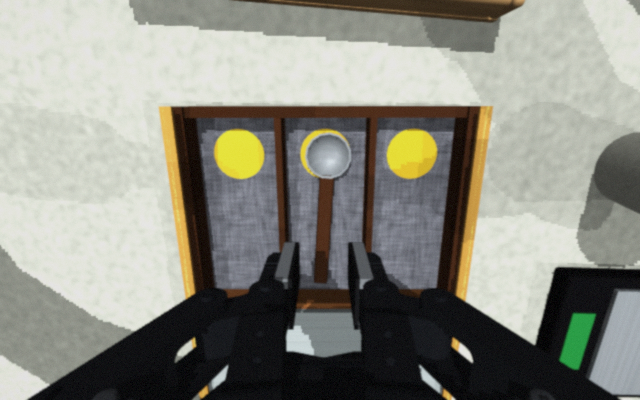

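The spoon lies flat with its bowl at (328,157) on the mark at (324,154). Next the second spoon.

Call:
play_rows --series '[{"rx":0,"ry":0,"rz":0.186,"x":0.246,"y":-0.051,"z":-0.017,"hand":-0.3},{"rx":0,"ry":0,"rz":0.186,"x":0.246,"y":-0.051,"z":-0.017,"hand":-0.3},{"rx":0,"ry":0,"rz":0.186,"x":0.246,"y":-0.051,"z":-0.017,"hand":-0.3}]'

```text
clock: 24.75
tcp_pos: [0.4888, -0.0909, 0.1288]
ee_rot: [0.821, 0.57, 0.0, -0.002]
ft_force: [0.5, -0.0, -0.3]
grip_width: 0.349
gripper_force: 0.0
```

Call:
play_rows --series '[{"rx":0,"ry":0,"rz":0.187,"x":0.208,"y":-0.14,"z":-0.017,"hand":-0.3},{"rx":0,"ry":0,"rz":0.187,"x":0.208,"y":-0.14,"z":-0.017,"hand":-0.3},{"rx":0,"ry":0,"rz":0.187,"x":0.208,"y":-0.14,"z":-0.017,"hand":-0.3}]'

```text
clock: 25.05
tcp_pos: [0.4656, 0.0051, 0.1358]
ee_rot: [0.917, 0.399, -0.0, -0.001]
ft_force: [-0.5, -0.2, 0.3]
grip_width: 0.35
gripper_force: 0.0
```

Call:
play_rows --series '[{"rx":0,"ry":0,"rz":0.182,"x":0.034,"y":-0.018,"z":0.012,"hand":-0.3},{"rx":0,"ry":0,"rz":0.182,"x":0.034,"y":-0.018,"z":0.012,"hand":-0.3},{"rx":0,"ry":0,"rz":0.182,"x":0.034,"y":-0.018,"z":0.012,"hand":-0.3}]'

```text
clock: 25.35
tcp_pos: [0.4705, 0.0165, 0.131]
ee_rot: [0.976, 0.216, -0.0, -0.0]
ft_force: [0.1, -0.8, 0.2]
grip_width: 0.35
gripper_force: 0.0
```

Call:
play_rows --series '[{"rx":0,"ry":0,"rz":0.182,"x":0.025,"y":-0.03,"z":0.013,"hand":-0.3},{"rx":0,"ry":0,"rz":0.182,"x":0.025,"y":-0.03,"z":0.013,"hand":-0.3},{"rx":0,"ry":0,"rz":0.182,"x":0.025,"y":-0.03,"z":0.013,"hand":-0.3},{"rx":0,"ry":0,"rz":0.182,"x":0.025,"y":-0.03,"z":0.013,"hand":-0.3},{"rx":0,"ry":0,"rz":0.182,"x":0.025,"y":-0.03,"z":0.013,"hand":-0.3}]'

```text
clock: 25.85
tcp_pos: [0.4746, 0.0308, 0.1259]
ee_rot: [1.0, 0.031, -0.0, 0.0]
ft_force: [-0.7, 0.4, -0.3]
grip_width: 0.348
gripper_force: 0.0
```

```bash
python3 - <<'E'
from h import *
print(curyaw())
c=bot.camera("wrist");f=c["frame"].copy()
for p in [(.5113,.0317,.018),(.4777,.0298,.018),(.3995,.0252,.018)]:
    u,v=w2pix(c,p);cv2.drawMarker(f,(int(u),int(v)),(0,255,0),0,10,1);print(u,v)
cv2.imwrite("pics/w6.png",f)
plan([(.4777,.0298,.0115,-1.513,-.3,1)])
E
```

```text
-1.509712338059273
325.3923218615349 153.59804691461844
325.1213844624458 194.9986281556366
324.76262330227695 280.5605879077179
5 {"rx": -0.0, "ry": 0.0, "rz": 0.001, "x": 0.007, "y": 0.003, "z": 0.286, "hand": -0.3}
```

View pics/w6.png

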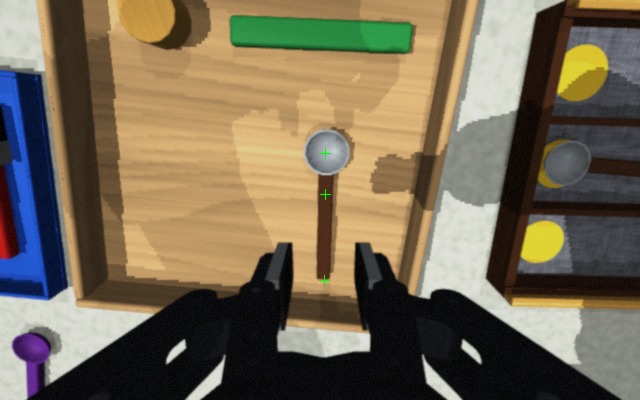

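The spoon matches the markers at (325,153) and (325,280). Picking it up.

Call:
play_rows --series '[{"rx":0,"ry":0,"rz":0,"x":0.007,"y":0.003,"z":0.11,"hand":-0.3},{"rx":0,"ry":0,"rz":0,"x":0.007,"y":0.003,"z":0.2,"hand":-0.3},{"rx":0,"ry":0,"rz":0,"x":0.007,"y":0.003,"z":0.255,"hand":-0.3},{"rx":0,"ry":0,"rz":0,"x":0.007,"y":0.003,"z":0.28,"hand":-0.3},{"rx":0,"ry":0,"rz":0,"x":0.007,"y":0.003,"z":0.286,"hand":-0.3}]'

```text
clock: 26.4
tcp_pos: [0.4774, 0.0294, 0.0111]
ee_rot: [1.0, 0.03, -0.001, 0.0]
ft_force: [0.6, 1.0, 0.3]
grip_width: 0.348
gripper_force: 0.0
```

Call:
play_rows --series '[{"rx":0,"ry":0,"rz":0,"x":0,"y":0,"z":0,"hand":-1},{"rx":0,"ry":0,"rz":0,"x":0,"y":0,"z":0,"hand":-1},{"rx":0,"ry":0,"rz":0,"x":0,"y":0,"z":0,"hand":-1},{"rx":0,"ry":0,"rz":0,"x":0,"y":0,"z":0,"hand":-1}]'

```text
clock: 26.8
tcp_pos: [0.4786, 0.0299, 0.0126]
ee_rot: [1.0, 0.03, 0.001, -0.0]
ft_force: [-1.3, 0.1, 6.4]
grip_width: 0.114
gripper_force: 59.4
```

Call:
play_rows --series '[{"rx":0,"ry":0,"rz":0,"x":0,"y":0,"z":-0.06,"hand":-1},{"rx":0,"ry":0,"rz":0,"x":0,"y":0,"z":-0.15,"hand":-1},{"rx":0,"ry":0,"rz":0,"x":0,"y":0,"z":-0.25,"hand":-1},{"rx":0,"ry":0,"rz":0,"x":0,"y":0,"z":-0.3,"hand":-1}]'

```text
clock: 27.2
tcp_pos: [0.479, 0.0297, 0.1345]
ee_rot: [1.0, 0.029, 0.002, -0.001]
ft_force: [-0.5, 0.4, -0.7]
grip_width: 0.114
gripper_force: 58.6
```

```bash
python3 - <<'E'
from h import *
plan([(.47,-.06,.14,-.85,-1),(.4445,-.192,.12,.032,-1,1)])
E
```

```text
5 {"rx": 0.0, "ry": -0.002, "rz": -0.316, "x": -0.035, "y": 0.222, "z": -0.014, "hand": -1}
4 {"rx": -0.0, "ry": 0.0, "rz": -0.211, "x": -0.133, "y": 0.103, "z": 0.025, "hand": -1}
5 {"rx": -0.0, "ry": 0.0, "rz": -0.21, "x": -0.164, "y": 0.036, "z": 0.025, "hand": -1}
```

Call:
play_rows --series '[{"rx":0,"ry":0,"rz":-0.316,"x":-0.035,"y":0.222,"z":-0.014,"hand":-1},{"rx":0,"ry":0,"rz":-0.316,"x":-0.035,"y":0.222,"z":-0.014,"hand":-1},{"rx":0,"ry":0,"rz":-0.316,"x":-0.035,"y":0.222,"z":-0.014,"hand":-1},{"rx":0,"ry":0,"rz":-0.316,"x":-0.035,"y":0.222,"z":-0.014,"hand":-1},{"rx":0,"ry":0,"rz":-0.316,"x":-0.035,"y":0.222,"z":-0.014,"hand":-1}]'

```text
clock: 27.7
tcp_pos: [0.469, -0.0601, 0.1378]
ee_rot: [0.935, 0.355, 0.001, -0.0]
ft_force: [0.4, 0.1, -0.8]
grip_width: 0.112
gripper_force: 58.7
```

Call:
play_rows --series '[{"rx":0,"ry":0,"rz":-0.211,"x":-0.133,"y":0.103,"z":0.025,"hand":-1},{"rx":0,"ry":0,"rz":-0.211,"x":-0.133,"y":0.103,"z":0.025,"hand":-1},{"rx":0,"ry":0,"rz":-0.211,"x":-0.133,"y":0.103,"z":0.025,"hand":-1},{"rx":0,"ry":0,"rz":-0.211,"x":-0.133,"y":0.103,"z":0.025,"hand":-1}]'

```text
clock: 28.1
tcp_pos: [0.456, -0.1266, 0.1276]
ee_rot: [0.836, 0.549, 0.0, 0.0]
ft_force: [-0.1, -0.7, -0.7]
grip_width: 0.111
gripper_force: 58.7
```

Call:
play_rows --series '[{"rx":0,"ry":0,"rz":-0.21,"x":-0.164,"y":0.036,"z":0.025,"hand":-1},{"rx":0,"ry":0,"rz":-0.21,"x":-0.164,"y":0.036,"z":0.025,"hand":-1},{"rx":0,"ry":0,"rz":-0.21,"x":-0.164,"y":0.036,"z":0.025,"hand":-1},{"rx":0,"ry":0,"rz":-0.21,"x":-0.164,"y":0.036,"z":0.025,"hand":-1},{"rx":0,"ry":0,"rz":-0.21,"x":-0.164,"y":0.036,"z":0.025,"hand":-1}]'

```text
clock: 28.6
tcp_pos: [0.4439, -0.1909, 0.1174]
ee_rot: [0.697, 0.717, 0.0, -0.0]
ft_force: [0.3, 0.5, -0.2]
grip_width: 0.111
gripper_force: 58.7
```

```bash
python3 - <<'E'
from h import *
print(curyaw())
c=bot.camera("wrist");cv2.imwrite("pics/w7.png",c["frame"])
plan([(.4445,-.192,.0125,.032,-1,1)])
E
```

```text
0.027515902922536604
5 {"rx": 0.0, "ry": -0.0, "rz": -0.002, "x": -0.003, "y": 0.001, "z": 0.262, "hand": -1}
```

View pics/w7.png

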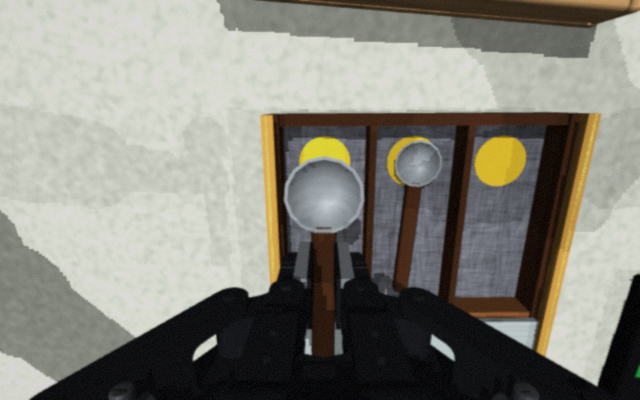

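The second spoon is over the near compartment and aligned. The first lies in the middle one with its bowl about 5 mm off the mark centre.

Call:
play_rows --series '[{"rx":0,"ry":0,"rz":0,"x":-0.003,"y":0.001,"z":0.1,"hand":-1},{"rx":0,"ry":0,"rz":0,"x":-0.003,"y":0.001,"z":0.18,"hand":-1},{"rx":0,"ry":0,"rz":0,"x":-0.003,"y":0.001,"z":0.23,"hand":-1},{"rx":0,"ry":0,"rz":0,"x":-0.003,"y":0.001,"z":0.258,"hand":-1},{"rx":0,"ry":0,"rz":0,"x":-0.003,"y":0.001,"z":0.263,"hand":-1}]'

```text
clock: 29.15
tcp_pos: [0.4438, -0.1923, 0.0114]
ee_rot: [0.696, 0.718, -0.0, -0.001]
ft_force: [-0.3, 0.3, -0.5]
grip_width: 0.113
gripper_force: 64.5
```

Call:
play_rows --series '[{"rx":0,"ry":0,"rz":0,"x":0,"y":0,"z":0,"hand":-0.5},{"rx":0,"ry":0,"rz":0,"x":0,"y":0,"z":0,"hand":-0.5},{"rx":0,"ry":0,"rz":0,"x":0,"y":0,"z":-0.05,"hand":-0.5},{"rx":0,"ry":0,"rz":0,"x":0,"y":0,"z":-0.15,"hand":-0.5},{"rx":0,"ry":0,"rz":0,"x":0,"y":0,"z":-0.3,"hand":-0.5}]'

```text
clock: 29.65
tcp_pos: [0.4429, -0.1926, 0.1231]
ee_rot: [0.696, 0.718, -0.001, -0.001]
ft_force: [0.7, -0.2, 0.1]
grip_width: 0.248
gripper_force: 0.0
```

```bash
python3 - <<'E'
from h import *
c=bot.camera("wrist");cv2.imwrite("pics/w8.png",c["frame"])
plan([(.4445,-.26,.18,.032,0),(.5165,-.364,.15,1.6,0,1)])
E
```

```text
3 {"rx": 0.005, "ry": 0.001, "rz": -0.001, "x": -0.163, "y": -0.011, "z": -0.123, "hand": 0}
4 {"rx": -0.0, "ry": -0.0, "rz": -0.25, "x": -0.088, "y": 0.057, "z": 0.025, "hand": 0}
4 {"rx": -0.0, "ry": -0.0, "rz": -0.25, "x": -0.106, "y": 0.006, "z": 0.025, "hand": 0}
5 {"rx": -0.0, "ry": -0.0, "rz": -0.249, "x": -0.094, "y": -0.048, "z": 0.025, "hand": 0}
```

View pics/w8.png

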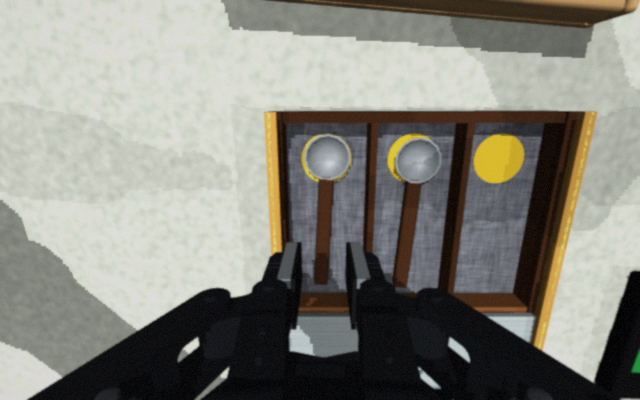

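Both spoons lie on their marks, with bowls at (327,157) and (417,160). Now the cover.

Call:
play_rows --series '[{"rx":0,"ry":0,"rz":0,"x":-0.163,"y":-0.011,"z":-0.123,"hand":0},{"rx":0,"ry":0,"rz":0,"x":-0.163,"y":-0.011,"z":-0.123,"hand":0},{"rx":0,"ry":0,"rz":0,"x":-0.163,"y":-0.011,"z":-0.123,"hand":0}]'

```text
clock: 30.0
tcp_pos: [0.4428, -0.2631, 0.1755]
ee_rot: [0.698, 0.716, 0.001, 0.004]
ft_force: [0.4, -0.5, -0.9]
grip_width: 0.498
gripper_force: 0.0
```

Call:
play_rows --series '[{"rx":0,"ry":0,"rz":-0.25,"x":-0.088,"y":0.057,"z":0.025,"hand":0},{"rx":0,"ry":0,"rz":-0.25,"x":-0.088,"y":0.057,"z":0.025,"hand":0},{"rx":0,"ry":0,"rz":-0.25,"x":-0.088,"y":0.057,"z":0.025,"hand":0},{"rx":0,"ry":0,"rz":-0.25,"x":-0.088,"y":0.057,"z":0.025,"hand":0}]'

```text
clock: 30.4
tcp_pos: [0.4654, -0.2921, 0.1611]
ee_rot: [0.484, 0.875, 0.0, -0.0]
ft_force: [-0.6, -0.2, 0.4]
grip_width: 0.499
gripper_force: 0.0
```

Call:
play_rows --series '[{"rx":0,"ry":0,"rz":-0.25,"x":-0.106,"y":0.006,"z":0.025,"hand":0},{"rx":0,"ry":0,"rz":-0.25,"x":-0.106,"y":0.006,"z":0.025,"hand":0},{"rx":0,"ry":0,"rz":-0.25,"x":-0.106,"y":0.006,"z":0.025,"hand":0},{"rx":0,"ry":0,"rz":-0.25,"x":-0.106,"y":0.006,"z":0.025,"hand":0}]'

```text
clock: 30.8
tcp_pos: [0.4898, -0.3268, 0.1511]
ee_rot: [0.241, 0.971, 0.0, -0.0]
ft_force: [-0.0, -0.5, 0.0]
grip_width: 0.501
gripper_force: 0.0
```

Call:
play_rows --series '[{"rx":0,"ry":0,"rz":-0.249,"x":-0.094,"y":-0.048,"z":0.025,"hand":0},{"rx":0,"ry":0,"rz":-0.249,"x":-0.094,"y":-0.048,"z":0.025,"hand":0},{"rx":0,"ry":0,"rz":-0.249,"x":-0.094,"y":-0.048,"z":0.025,"hand":0},{"rx":0,"ry":0,"rz":-0.249,"x":-0.094,"y":-0.048,"z":0.025,"hand":0},{"rx":0,"ry":0,"rz":-0.249,"x":-0.094,"y":-0.048,"z":0.025,"hand":0}]'

```text
clock: 31.3
tcp_pos: [0.5139, -0.3614, 0.1413]
ee_rot: [-0.015, 1.0, 0.0, 0.0]
ft_force: [0.4, -0.8, 0.4]
grip_width: 0.499
gripper_force: 0.0
```

```bash
python3 - <<'E'
from h import *
plan([(.5165,-.365,.045,1.603,0,1)])
E
```

```text
5 {"rx": 0.0, "ry": 0.0, "rz": -0.001, "x": -0.006, "y": -0.009, "z": 0.241, "hand": 0}
```

Call:
play_rows --series '[{"rx":0,"ry":0,"rz":0,"x":-0.006,"y":-0.009,"z":0.1,"hand":0},{"rx":0,"ry":0,"rz":0,"x":-0.006,"y":-0.009,"z":0.18,"hand":0},{"rx":0,"ry":0,"rz":0,"x":-0.006,"y":-0.009,"z":0.225,"hand":0},{"rx":0,"ry":0,"rz":0,"x":-0.006,"y":-0.009,"z":0.24,"hand":0}]' --grip_force 40

```text
clock: 31.7
tcp_pos: [0.5152, -0.3641, 0.0431]
ee_rot: [-0.014, 1.0, 0.001, -0.002]
ft_force: [-0.0, 0.3, 0.6]
grip_width: 0.501
gripper_force: 0.0
```

Call:
play_rows --series '[{"rx":0,"ry":0,"rz":0,"x":0,"y":0,"z":0,"hand":-1},{"rx":0,"ry":0,"rz":0,"x":0,"y":0,"z":0,"hand":-1},{"rx":0,"ry":0,"rz":0,"x":0,"y":0,"z":0,"hand":-1},{"rx":0,"ry":0,"rz":0,"x":0,"y":0,"z":0,"hand":-1}]'

```text
clock: 32.1
tcp_pos: [0.5173, -0.3661, 0.0467]
ee_rot: [-0.015, 1.0, -0.001, 0.001]
ft_force: [-0.5, 1.2, 3.3]
grip_width: 0.134
gripper_force: 41.7
```

Call:
play_rows --series '[{"rx":0,"ry":0,"rz":0,"x":0,"y":0.08,"z":0,"hand":-1},{"rx":0,"ry":0,"rz":0,"x":0,"y":0.16,"z":0,"hand":-1},{"rx":0,"ry":0,"rz":0,"x":0,"y":0.24,"z":0,"hand":-1},{"rx":0,"ry":0,"rz":0,"x":0,"y":0.31,"z":0,"hand":-1},{"rx":0,"ry":0,"rz":0,"x":0,"y":0.37,"z":0,"hand":-1}]'

```text
clock: 32.6
tcp_pos: [0.5125, -0.2177, 0.0467]
ee_rot: [-0.015, 1.0, -0.001, 0.001]
ft_force: [-1.1, -2.7, 3.6]
grip_width: 0.128
gripper_force: 45.1
```

Call:
play_rows --series '[{"rx":0,"ry":0,"rz":0,"x":0,"y":0.01,"z":0,"hand":-1},{"rx":0,"ry":0,"rz":0,"x":0,"y":0.02,"z":0,"hand":-1},{"rx":0,"ry":0,"rz":0,"x":0,"y":0.025,"z":0,"hand":-1},{"rx":0,"ry":0,"rz":0,"x":0,"y":0.025,"z":0,"hand":-1}]'

```text
clock: 33.0
tcp_pos: [0.5122, -0.2081, 0.0466]
ee_rot: [-0.015, 1.0, -0.0, 0.001]
ft_force: [-2.8, 0.8, 8.0]
grip_width: 0.133
gripper_force: 45.7
```

Call:
play_rows --series '[{"rx":0,"ry":0,"rz":0,"x":0,"y":0.008,"z":0,"hand":-1},{"rx":0,"ry":0,"rz":0,"x":0,"y":0.008,"z":0,"hand":-1},{"rx":0,"ry":0,"rz":0,"x":0,"y":0.008,"z":0,"hand":-1}]'

```text
clock: 33.3
tcp_pos: [0.5121, -0.2061, 0.0467]
ee_rot: [-0.014, 1.0, -0.001, 0.001]
ft_force: [-2.4, -2.2, 6.8]
grip_width: 0.131
gripper_force: 45.5
```

Call:
play_rows --series '[{"rx":0,"ry":0,"rz":0,"x":0,"y":0.007,"z":0,"hand":-1},{"rx":0,"ry":0,"rz":0,"x":0,"y":0.007,"z":0,"hand":-1},{"rx":0,"ry":0,"rz":0,"x":0,"y":0.007,"z":0,"hand":-1}]'

```text
clock: 33.6
tcp_pos: [0.5121, -0.2061, 0.0467]
ee_rot: [-0.013, 1.0, -0.002, 0.001]
ft_force: [-1.7, -9.0, 3.6]
grip_width: 0.129
gripper_force: 45.0
```

Call:
play_rows --series '[{"rx":0,"ry":0,"rz":0,"x":0,"y":0.007,"z":0,"hand":-1},{"rx":0,"ry":0,"rz":0,"x":0,"y":0.007,"z":0,"hand":-1},{"rx":0,"ry":0,"rz":0,"x":0,"y":0.007,"z":0,"hand":-1}]'

```text
clock: 33.9
tcp_pos: [0.5121, -0.206, 0.0467]
ee_rot: [-0.012, 1.0, -0.004, 0.002]
ft_force: [0.4, -15.7, -1.1]
grip_width: 0.129
gripper_force: 44.5
```

The stop is reached: y stays at -0.206 while the force grows to 16 N. Relaxing, releasing and rising.

Call:
play_rows --series '[{"rx":0,"ry":0,"rz":0,"x":0,"y":-0.009,"z":0,"hand":-1},{"rx":0,"ry":0,"rz":0,"x":0,"y":-0.009,"z":0,"hand":-1}]'

```text
clock: 34.1
tcp_pos: [0.5121, -0.2061, 0.0467]
ee_rot: [-0.014, 1.0, -0.002, 0.001]
ft_force: [-1.4, -7.0, 4.5]
grip_width: 0.129
gripper_force: 45.2
```

Call:
play_rows --series '[{"rx":0,"ry":0,"rz":0,"x":0,"y":0,"z":0,"hand":0},{"rx":0,"ry":0,"rz":0,"x":0,"y":0,"z":0,"hand":0},{"rx":0,"ry":0,"rz":0,"x":0,"y":0,"z":-0.12,"hand":0},{"rx":0,"ry":0,"rz":0,"x":0,"y":0,"z":-0.24,"hand":0},{"rx":0,"ry":0,"rz":0,"x":0,"y":0,"z":-0.35,"hand":0}]'

```text
clock: 34.6
tcp_pos: [0.5116, -0.2019, 0.1872]
ee_rot: [-0.015, 1.0, 0.0, 0.0]
ft_force: [1.2, 0.3, -0.9]
grip_width: 0.498
gripper_force: 0.0
```

Call:
play_rows --series '[{"rx":0,"ry":0,"rz":0,"x":0,"y":-0.4,"z":-0.2,"hand":0},{"rx":0,"ry":0,"rz":0,"x":0,"y":-0.4,"z":-0.2,"hand":0},{"rx":0,"ry":0,"rz":0,"x":0,"y":-0.4,"z":-0.2,"hand":0},{"rx":0,"ry":0,"rz":0,"x":0,"y":-0.4,"z":-0.2,"hand":0},{"rx":0,"ry":0,"rz":0,"x":0,"y":-0.4,"z":-0.2,"hand":0}]'

```text
clock: 35.1
tcp_pos: [0.5159, -0.3676, 0.2677]
ee_rot: [-0.012, 1.0, -0.002, 0.002]
ft_force: [0.4, 0.0, -0.5]
grip_width: 0.501
gripper_force: 0.0
```

```bash
python3 - <<'E'
from h import *
c=bot.camera("top");cv2.imwrite("pics/t9.png",c["frame"])
E
```

```text
(no output)
```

View pics/t9.png

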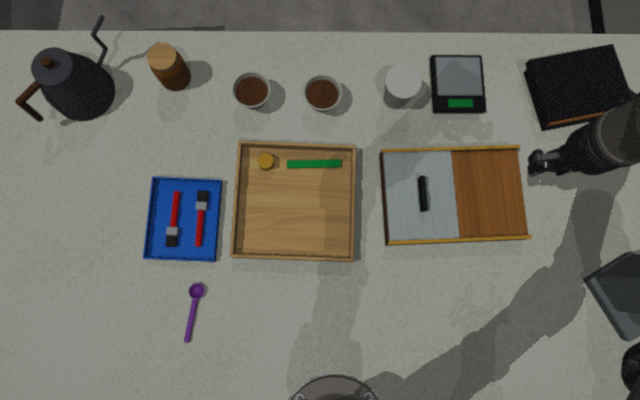

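The final view shows the cover shut, its edge at the case's end wall (383,195). Both brushes lie in the tray at (173,218) and (202,218). Only the paddle and tin are left in the crate, and the bowls and cup have not moved.

```bash
python3 -c "
from rig import bot
print(bot.job_done())"
```

```text
the job is handed in; nothing more can be done
None
```

I've handed the job in, but it returned no verdict: two brushes lie in the tray, two spoons on the marks in their own compartments, and the cover is shut against its stop.

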